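Queue sample bottles behind the flip stop and set the cover

TASK

Get the bottle queue lane ready for the next run: flip its raised stop fully down across the lane, fold the cover well back out of the way, and stand all the small sample bottles that are on the bench upright in the lane between the two rails. Push the row up against the lowered stop so that the first bottle touches the stop and no gaps are left between bottles, then fold the cover forward again to 45 degrees above level and leave it there. Do not shift the other things on the bench.

Things in the scene. Friction and masses are not known exactly. Their poses are not given: they have to be found in the camera images.
- lane: fixed queue lane; origin under its base plate, 19 mm above the bench (feet, mat); x across the lane away from the robot, y along it to the left (stop end to open end), z up. Base plate 6 mm thick, x -55..81, y -160..175 mm. Midline x = 0; two rails 45 mm apart (inside), tops at z = 44 mm, y -115..165 mm; left end open. Cover posts at x 60..78, y = -88 and 148 mm, 108 mm high; stop posts at x 48..64 mm, 63 mm high
- stop_face (a point): point on the lane floor (midline, z = 6 mm) in the plane of the stop's face when down: lane frame (0, -115, 6) mm, axes as the lane's. Bottles go on its +y side; the axis of the first, touching the stop, is 18.5 mm from it, the next 55.5 mm, and so on. Push them low, near the foot: pushed high they can tip
- flipstop (a joint): angle of the flip stop about a hinge along the lane's y through lane x = 56, z = 55 mm. 0 = fully down at its end stop (bar level towards lane -x, blade across the lane, z 46..76 mm, y -121..-115); grows as raised, pi/2 straight up, at most 1.9. Stays where left (friction 0.07 Nm, 0.6 N at its tab). Starts at 1.35 to 1.75
- stop_tab (a point): centre of the black round-ended grip tab at the stop's free end: 12 mm wide along the lane's y, 18 mm diameter, 125 mm from the hinge axis; its -x axis points outward from the hinge. Fingers closing along the lane's y can pinch it and follow its arc without turning themselves. The 30 mm wide steel bar begins 33 mm inward
- stop_hinge (a point): on the stop's hinge axis, at the y of the stop's tab: lane frame (56, -135, 55) mm; turns with the stop
- cover (a joint): angle of the cover about a hinge along the lane's y through lane x = 68, z = 100 mm. 0 = level above the lane, pointing to lane -x; grows as folded up; pi/2 straight up, end stop 1.95; 45 degrees above level = 0.785. Stiff: stays where left (friction 0.22 Nm, about 2 N at its tab). Starts low, 0.1 to 0.42, too low to load the lane
- cover_tab (a point): centre of the black round-ended grip tab at the middle of the cover's free edge: 12 mm wide along the lane's y, 18 mm diameter, 134 mm from the hinge axis; its -x axis points outward from the hinge. Pinch it like the stop's tab. The grey panel (100 x 212 mm, 4 mm thick, lane y -76..136 mm) ends 34 mm inward
- cover_hinge (a point): on the cover's hinge axis, at the y of the cover's tab: lane frame (68, 30, 100) mm; turns with the cover. A tall instrument cabinet stands close behind the lane, and a round turntable overhangs the bench beyond its left end, 0.26 m up
- bottle_1_mid (a point): small white sample bottle with black cap, upright on the mat: body 37 mm diameter up to 64 mm, cap 28 mm, 81 mm tall, steel foot ring (8 mm), about 150 g. The point is on its axis, half-way up (40.5 mm above its underside). Two to four of the four are present, the rest None; all alike, any order
- bottle_2_mid (a point): small white sample bottle with black cap, upright on the mat: body 37 mm diameter up to 64 mm, cap 28 mm, 81 mm tall, steel foot ring (8 mm), about 150 g. The point is on its axis, half-way up (40.5 mm above its underside). Two to four of the four are present, the rest None; all alike, any order
- bottle_3_mid (a point): small white sample bottle with black cap, upright on the mat: body 37 mm diameter up to 64 mm, cap 28 mm, 81 mm tall, steel foot ring (8 mm), about 150 g. The point is on its axis, half-way up (40.5 mm above its underside). Two to four of the four are present, the rest None; all alike, any order
- bottle_4_mid (a point): small white sample bottle with black cap, upright on the mat: body 37 mm diameter up to 64 mm, cap 28 mm, 81 mm tall, steel foot ring (8 mm), about 150 g. The point is on its axis, half-way up (40.5 mm above its underside). Two to four of the four are present, the rest None; all alike, any order
- beaker: small clear beaker, 46 mm diameter, 56 mm tall, on the left of the bench: leave alone
- marker: black marker pen lying on the bench to the right: leave alone
- tweezers: steel tweezers lying on the left of the bench: leave alone
There are look-alikes about, which are no part of the job. Leave any orange look-alike of the part that bears bottle_4_mid alone.

How it is judged:
On the way, in this order (a step that is already met when the one before it is completed fails the run):
1. the flip stop is fully down (value of joint flipstop below 0.08 rad), for 0.2 s.
2. with the stop down, all bottles stand upright in the lane in one closed row against the stop (value of joint flipstop below 0.08 rad and (y of bottle_1_mid in the frame of stop_face between 0.0125 and 0.0265 m or (y of bottle_1_mid in the frame of stop_face between 0.0495 and 0.0635 m and (y of bottle_2_mid in the frame of stop_face between 0.0125 and 0.0265 m or y of bottle_3_mid in the frame of stop_face between 0.0125 and 0.0265 m or y of bottle_4_mid in the frame of stop_face between 0.0125 and 0.0265 m)) or (y of bottle_1_mid in the frame of stop_face between 0.0865 and 0.1005 m and (y of bottle_2_mid in the frame of stop_face between 0.0495 and 0.0635 m or y of bottle_3_mid in the frame of stop_face between 0.0495 and 0.0635 m or y of bottle_4_mid in the frame of stop_face between 0.0495 and 0.0635 m)) or (y of bottle_1_mid in the frame of stop_face between 0.1235 and 0.1375 m and (y of bottle_2_mid in the frame of stop_face between 0.0865 and 0.1005 m or y of bottle_3_mid in the frame of stop_face between 0.0865 and 0.1005 m or y of bottle_4_mid in the frame of stop_face between 0.0865 and 0.1005 m))) and x of bottle_1_mid in the frame of stop_face between -0.012 and 0.012 m and z of bottle_1_mid in the frame of stop_face between 0.035 and 0.046 m and angle between each of bottle_1_mid, bottle_2_mid, bottle_3_mid, bottle_4_mid's own z axis and vertical below 0.1 rad and (y of bottle_2_mid in the frame of stop_face between 0.0125 and 0.0265 m or (y of bottle_2_mid in the frame of stop_face between 0.0495 and 0.0635 m and (y of bottle_1_mid in the frame of stop_face between 0.0125 and 0.0265 m or y of bottle_3_mid in the frame of stop_face between 0.0125 and 0.0265 m or y of bottle_4_mid in the frame of stop_face between 0.0125 and 0.0265 m)) or (y of bottle_2_mid in the frame of stop_face between 0.0865 and 0.1005 m and (y of bottle_1_mid in the frame of stop_face between 0.0495 and 0.0635 m or y of bottle_3_mid in the frame of stop_face between 0.0495 and 0.0635 m or y of bottle_4_mid in the frame of stop_face between 0.0495 and 0.0635 m)) or (y of bottle_2_mid in the frame of stop_face between 0.1235 and 0.1375 m and (y of bottle_1_mid in the frame of stop_face between 0.0865 and 0.1005 m or y of bottle_3_mid in the frame of stop_face between 0.0865 and 0.1005 m or y of bottle_4_mid in the frame of stop_face between 0.0865 and 0.1005 m))) and x of bottle_2_mid in the frame of stop_face between -0.012 and 0.012 m and z of bottle_2_mid in the frame of stop_face between 0.035 and 0.046 m and (y of bottle_3_mid in the frame of stop_face between 0.0125 and 0.0265 m or (y of bottle_3_mid in the frame of stop_face between 0.0495 and 0.0635 m and (y of bottle_1_mid in the frame of stop_face between 0.0125 and 0.0265 m or y of bottle_2_mid in the frame of stop_face between 0.0125 and 0.0265 m or y of bottle_4_mid in the frame of stop_face between 0.0125 and 0.0265 m)) or (y of bottle_3_mid in the frame of stop_face between 0.0865 and 0.1005 m and (y of bottle_1_mid in the frame of stop_face between 0.0495 and 0.0635 m or y of bottle_2_mid in the frame of stop_face between 0.0495 and 0.0635 m or y of bottle_4_mid in the frame of stop_face between 0.0495 and 0.0635 m)) or (y of bottle_3_mid in the frame of stop_face between 0.1235 and 0.1375 m and (y of bottle_1_mid in the frame of stop_face between 0.0865 and 0.1005 m or y of bottle_2_mid in the frame of stop_face between 0.0865 and 0.1005 m or y of bottle_4_mid in the frame of stop_face between 0.0865 and 0.1005 m))) and x of bottle_3_mid in the frame of stop_face between -0.012 and 0.012 m and z of bottle_3_mid in the frame of stop_face between 0.035 and 0.046 m and (y of bottle_4_mid in the frame of stop_face between 0.0125 and 0.0265 m or (y of bottle_4_mid in the frame of stop_face between 0.0495 and 0.0635 m and (y of bottle_1_mid in the frame of stop_face between 0.0125 and 0.0265 m or y of bottle_2_mid in the frame of stop_face between 0.0125 and 0.0265 m or y of bottle_3_mid in the frame of stop_face between 0.0125 and 0.0265 m)) or (y of bottle_4_mid in the frame of stop_face between 0.0865 and 0.1005 m and (y of bottle_1_mid in the frame of stop_face between 0.0495 and 0.0635 m or y of bottle_2_mid in the frame of stop_face between 0.0495 and 0.0635 m or y of bottle_3_mid in the frame of stop_face between 0.0495 and 0.0635 m)) or (y of bottle_4_mid in the frame of stop_face between 0.1235 and 0.1375 m and (y of bottle_1_mid in the frame of stop_face between 0.0865 and 0.1005 m or y of bottle_2_mid in the frame of stop_face between 0.0865 and 0.1005 m or y of bottle_3_mid in the frame of stop_face between 0.0865 and 0.1005 m))) and x of bottle_4_mid in the frame of stop_face between -0.012 and 0.012 m and z of bottle_4_mid in the frame of stop_face between 0.035 and 0.046 m), for 0.2 s.
3. the cover is folded to 45 degrees (value of joint cover between 0.645398 and 0.925398 rad), for 0.2 s.
At the end, for the whole second after the job is handed in: Stop down (within 0.08 rad); every bottle present upright on the lane floor between the rails in one row from the stop, each within -6 to +8 mm of its 37 mm place, none left out; cover at 45 degrees within 8; all at rest (all of step 2 and all of step 3 and linear speed of each of bottle_1, bottle_2, bottle_3, bottle_4 below 0.02 m/s and velocity of joint cover between -0.05 and 0.05 rad/s); the robot touches nothing.
It fails at once if a bystander (beaker, marker, tweezers) is moved more than 40 mm (distance of any of beaker, marker, tweezers from where it was at the start of the episode above 0.04 m).
Of bottle_1, bottle_2, bottle_3, bottle_4 only 2 to 4 are there at a start; the rules pass over those that are not, and their reading is None.
At some moment in a run one of bottle_1, bottle_2, bottle_3, bottle_4 may be knocked a few centimetres aside while the robot is not near it.
It also fails if it takes over 210 s, if anything falls off the work surface, if the arm or the gripper's body presses on something with over 40 N, if the wrist force passes 120 N, or if a joint passes its speed limit or range.

ROBOT

A 7-joint arm with a two-finger parallel gripper is mounted at the origin on a cart in front of the work surface, level with it; the furniture and walls round the work are solid. World frame = base frame: x ahead of the robot, y to its left, z up, the work surface at z = 0. Lengths are in m, angles in rad, forces in N, time in s.
With the tool pointing down it reaches from about 0.4 to 0.875 m from the base axis. Payload 19.3 kg.
Tool frame: the origin (TCP) lies midway between the tips of the shut fingers; the grasp point (between the pads) lies 19 mm behind it; z points along the fingers, y is the line along which they close (so a half turn about z gives the same grasp; the last joint's range is limited). The gripper opens to 85 mm and grips with 20 to 120 N. Pads are 22 mm wide; open, the fingers measure 114 mm over their backs; the gripper's body (76 mm by 85 mm) begins 54 mm behind the grasp point. The pads swing forward as they close: fully open they stand 13 mm farther back than shut.
Start: joints at [1.207, 0.521, -0.036, 1.599, 0.021, 1.021, -0.113], TCP at [0.181, -0.598, 0.231] pointing down, gripper open.
Joint ranges: [-2.91, 2.91], [-0.3, 2.13], [-1.5, 1.42], [0.17, 2.43], [-1.26, 4.41], [0.16, 1.93], [-2.52, 2.52]. Speed limits (rad/s): [1.89, 1.89, 2.39, 2.39, 3.01, 3.01, 3.01].

INTERFACE

Orientations are given as [roll, pitch, yaw] about the fixed x, y, z axes, in that order (R = Rz(yaw) Ry(pitch) Rx(roll)).
In Python, from workcell import bot gives the robot as it stands.
- The arm moves only by the tool move_arm, never from a script. Its argument "moves" is a list that holds one entry, the list of rows, each a list of 7 numbers: the opening, from 0 (shut) to 1 (fully open), then the shift along the tool's x, y, z in units of 1000 mm (1.0 is 1000 mm), then the turn, a rotation vector about the tool's x, y, z in units of 2 pi rad (1.0 is 2 pi rad). A call has 1 to 5 rows; each row is the pose to reach, as a shift and turn from the pose commanded when the call began, along the tool's axes at that moment, turning the shorter way round; what a row does not reach only later rows make up. A row lasts 1/10 s, in which the tool goes at most 50 mm and 8.59 degrees, less where a joint would pass 70% of its speed; a pose out of reach is approached as far as the arm can. A call with a number of a shift or a turn outside -1 to 1 is refused whole. A call with a gripper value outside its range is refused whole. The fingers move at their own pace and stop on an object; "force" is the grip in N (left out, the last holds). Time passes only in rows, so rows that repeat a pose let the fingers close. It gives the time, the measured TCP pose, the force, the opening and the grip force at its end, in the units of the state.
- bot.observe(): the state, without advancing time (a new reading comes with each control period).
- bot.grab_frame(name): name is "scene" or "top"; returns the picture (480x640x3 uint8, red, green, blue); there is no depth.
- bot.camera_params(name): a dict with "vertical_fov" (degrees; the focal length in pixels is half the picture's height over the tangent of half this angle, whatever the lens; pixels are square), "cx", "cy" (the principal point, pixels), "R" (3x3) and "t" (3): a world point X has camera coordinates R X + t. Camera axes: x right, y down, z forward; pixel columns grow to the right and rows downward; lengths in m; the calibration is good to about 2 mm. A picture is of the moment at which its call begins. camera_params takes no time and is no camera call.
- bot.job_done(): hands the job in; it is judged then, once.
The state is a dict: "clock": time; "qpos": joint angles; "qd": joint speeds; "joint_efforts": joint torques, N m; "position": TCP position; "tool_rot": TCP orientation; "force": force on the tool from outside, world axes, zero at the start; "moment": the same for the moment, N m; "grip_width": finger opening in m; "finger_force": force on a finger pad.
Only numpy, scipy, OpenCV 4.12 (cv2) and the standard library are available. Lean on these libraries where they do the work, as an engineer would, in place of code of your own. Each camera call takes 0.05 s, during which the arm holds its last target. There are 200 camera calls.

## Working session

There is one attempt and no reset: what is moved stays moved. The work goes in short steps, Python scripts to look and compute and a tool call to move; the robot and the scene stay as the last step left them, time stands still between calls to the robot, and variables do not carry over. Pictures are saved under pics/ and viewed, at most 14 in all, crops included, and the job is handed in when it is done.

Besides the shell and the picture viewer there is one more tool, called after "Call:" as a command line: name --argument value ..., lists and objects as JSON in quotes. move_arm: Moves the arm, as the interface text tells. Shifts and turns lie within -1 to 1; 1 stands for 1000 mm of shift or 2 pi rad of turn. Its arguments: {"type":"object","properties":{"moves":{"type":"array"},"force":{"type":"number"}},"required":["moves"]}

```bash
ls; mkdir -p pics
python3 - <<'E'
from workcell import bot
import cv2,numpy as np
for n in ("scene","top"):
    im=bot.grab_frame(n); cv2.imwrite(f"pics/{n}0.png",im[...,::-1]); p=bot.camera_params(n); print(n,p)
o=bot.observe(); print({k:np.round(v,3) for k,v in o.items()})
E
```

```text
pics
scene {'vertical_fov': 42.999657054719016, 'cx': 312.9177798211208, 'cy': 245.83007003742065, 'R': array([[ 0.48836486, -0.87260692,  0.007545  ],
       [-0.45286806, -0.26082479, -0.85257313],
       [ 0.74592914,  0.41294987, -0.52255347]]), 't': array([-0.29695944,  0.2696475 ,  1.42449041])}
top {'vertical_fov': 46.294692744895805, 'cx': 322.98517955646975, 'cy': 229.70315363031816, 'R': array([[-0.01955594, -0.99975388, -0.01047572],
       [-0.98027868,  0.02123373, -0.19647604],
       [ 0.19665012,  0.00642685, -0.98045266]]), 't': array([-0.03830187,  0.46968312,  1.75511787])}
{'clock': np.float64(0.1), 'qpos': array([ 1.207,  0.522, -0.036,  1.6  ,  0.021,  1.021, -0.113]), 'qd': array([-0.001, -0.002,  0.   , -0.001, -0.001,  0.   , -0.   ]), 'joint_efforts': array([ 4.0000e-03, -9.2848e+01,  1.9840e+00, -3.7053e+01,  1.8000e-02,
        5.0000e-03, -0.0000e+00]), 'position': array([ 0.181, -0.598,  0.231]), 'tool_rot': array([-3.141,  0.   ,  0.294]), 'force': array([ 0.352, -0.277, -0.568]), 'moment': array([ 0.009, -0.036, -0.031]), 'finger_force': np.float64(0.0), 'grip_width': np.float64(0.086)}
```

View pics/scene0.png

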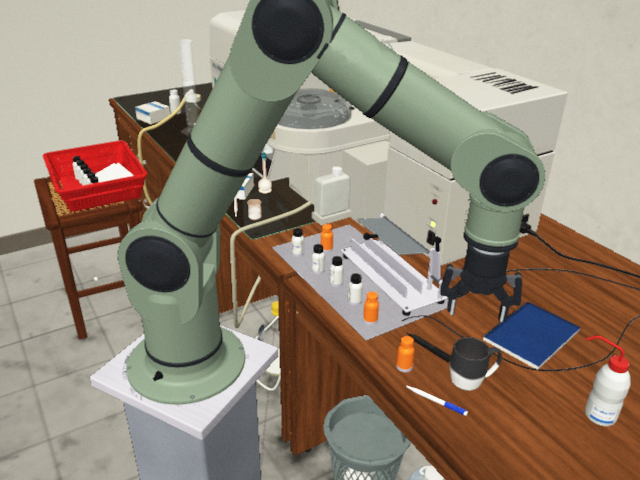

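View pics/top0.png

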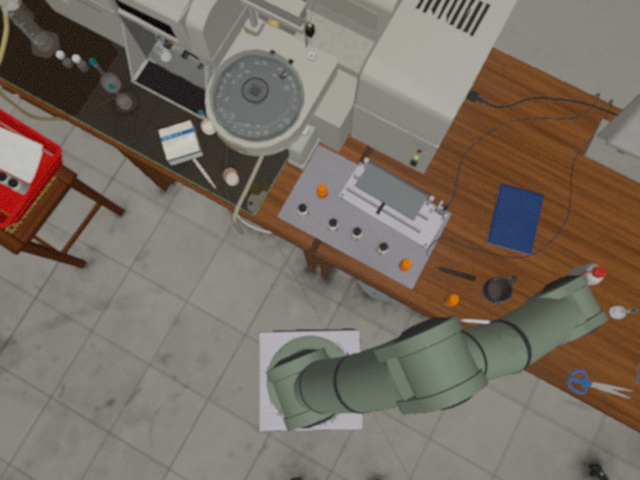

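Scene shows the lane at about (395,270), four white bottles at (297,242), (318,258), (337,270) and (356,289), and orange decoys. In the top view the lane is at about (395,205), with bottles at (303,209), (333,224), (357,232) and (383,248). I'll zoom in.

Run:
```python
import cv2,numpy as np
a=cv2.imread("pics/top0.png")[145:285,275:465]; b=cv2.imread("pics/scene0.png")[220:340,265:455]
cv2.imwrite("pics/c0.png",cv2.resize(a,None,fx=4,fy=4,interpolation=cv2.INTER_CUBIC))
cv2.imwrite("pics/c1.png",cv2.resize(b,None,fx=4,fy=4,interpolation=cv2.INTER_CUBIC))
```

```text
(no output)
```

View pics/c0.png

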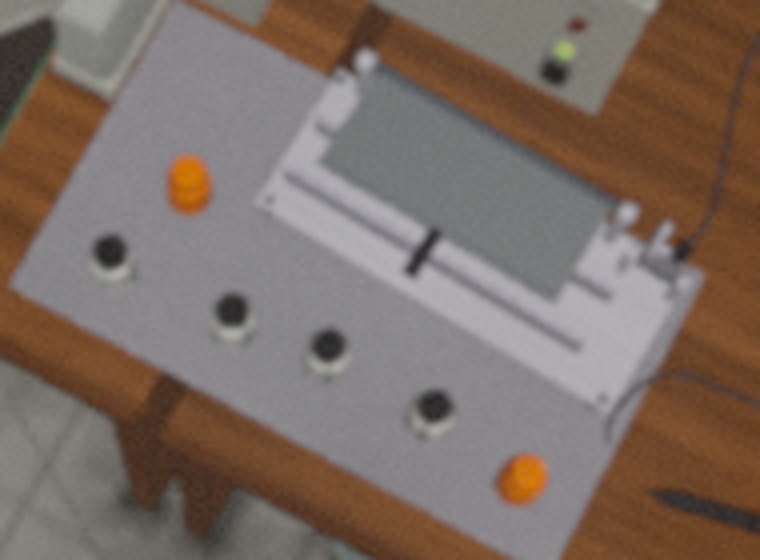

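View pics/c1.png

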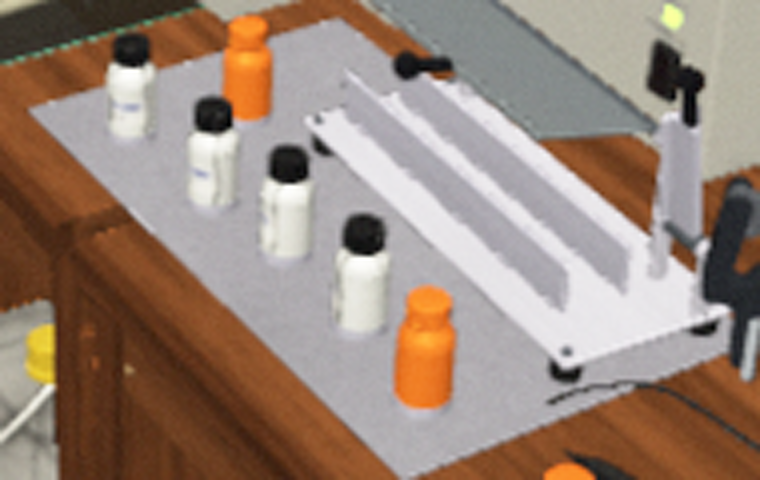

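Top crop (4x): plate corners at (255,203), (600,412) and (703,272). The cover tab's end is at (413,268) and the stop tab is at (683,250). Cap tops are at (111,249), (232,307), (329,343) and (434,404). Scene crop: cover tab at (407,65), stop tab at (690,80).

```bash
cat > h.py <<'E'
from workcell import bot
import cv2,numpy as np
from scipy.spatial.transform import Rotation as Ro
P={n:bot.camera_params(n) for n in("scene","top")}
def ray(n,uv):
    p=P[n];f=240/np.tan(np.radians(p["vertical_fov"])/2)
    d=np.linalg.inv(p["R"])@[(uv[0]-p["cx"])/f,(uv[1]-p["cy"])/f,1]
    return -p["R"].T@p["t"],d/np.linalg.norm(d)
def plane(n,uv,z):
    c,d=ray(n,uv); return c+d*(z-c[2])/d[2]
def tri(a,b):
    (c1,d1),(c2,d2)=ray("top",a),ray("scene",b)
    s=np.linalg.lstsq(np.c_[d1,-d2],c2-c1,rcond=None)[0]
    p,q=c1+s[0]*d1,c2+s[1]*d2
    return (p+q)/2,np.linalg.norm(p-q)
def proj(n,X):
    p=P[n];f=240/np.tan(np.radians(p["vertical_fov"])/2)
    c=p["R"]@X+p["t"]; return np.array([p["cx"]+f*c[0]/c[2],p["cy"]+f*c[1]/c[2]])
T=lambda x,y:(275+x/4,145+y/4)
S=lambda x,y:(265+x/4,220+y/4)
E
cat > m.py <<'E'
from h import *
A=np.array([[-55,175],[-55,-160],[81,-160]])/1e3
B=np.array([plane("top",T(*c),.025)[:2] for c in[(255,203),(600,412),(703,272)]])
a,b=A-A.mean(0),B-B.mean(0)
th=np.arctan2((a[:,0]*b[:,1]-a[:,1]*b[:,0]).sum(),(a*b).sum())
R=np.array([[np.cos(th),-np.sin(th)],[np.sin(th),np.cos(th)]]); t=B.mean(0)-R@A.mean(0)
print("lane",t,th,"res mm",1e3*(B-(A@R.T+t)))
L=lambda X:np.r_[R.T@(X[:2]-t),X[2]-.019]*1e3
for n,a,b,h,r in[("cover",T(413,268),S(407,65),(68,30,100),134),("stop",T(683,250),S(690,80),(56,-135,55),125)]:
    X,e=tri(a,b);l=L(X);d=l-np.array(h);print(n,X,e*1e3,"lane",l,"r",np.hypot(d[0],d[2]),"ang",np.arctan2(d[2],-d[0]))
for a,b in[((111,249),(130,48)),((232,307),(212,111)),((329,343),(289,160)),((434,404),(364,230))]:
    print("bot",plane("top",T(*a),.083),L(plane("top",T(*a),.083)),tri(T(*a),S(*b)))
for o in[(189,170),(522,475)]: print("orange",plane("top",T(*o),.083))
E
python3 m.py
```

```text
lane [ 0.53832814 -0.27897675] -0.5804138444791656 res mm [[-2.54385131  0.61612692]
 [ 1.28687085  7.46947955]
 [ 1.25698046 -8.08560647]]
cover [ 0.5014461  -0.22029601  0.14683738] 5.697169771838625 lane [-63.02083566  28.84592499 127.83737816] r 133.94543291693026 ang 0.20935217006823215
stop [ 0.49887638 -0.41457971  0.19481425] 3.266042030570565 lane [  41.36963286 -135.03020966  175.81425367] r 121.69688382381072 ang 1.4502851069311928
bot [0.5353996  0.01449039 0.083     ] [-163.37753115  243.80179611   64.        ] (array([0.53807695, 0.01429264, 0.07372746]), np.float64(0.0014496188531024387))
bot [ 0.48632178 -0.08025707  0.083     ] [-152.46149305  137.65777435   64.        ] (array([ 0.48866942, -0.08129574,  0.07505423]), np.float64(0.0022612372181165566))
bot [ 0.45577176 -0.15569073  0.083     ] [-136.64295577   57.82472908   64.        ] (array([ 0.45814139, -0.15747688,  0.07549484]), np.float64(0.003227164058615849))
bot [ 0.40550226 -0.23601316  0.083     ] [-134.63369651  -36.91004228   64.        ] (array([ 0.407754  , -0.23834242,  0.07529152]), np.float64(0.003574862518752635))
orange [ 0.59880936 -0.04854789  0.083     ]
orange [ 0.34829003 -0.30185191  0.083     ]
```

```bash
cat >> m.py <<'E'
print("--")
def ang(p,q,z):
    d=plane("top",T(*p),z)-plane("top",T(*q),z); return np.arctan2(d[1],d[0])-np.pi/2,np.linalg.norm(d[:2])*1e3
print("edge",ang((255,203),(600,412),.025),"rail",ang((285,175),(578,348),.063))
print("cover edge", ang((320,160),(557,300),.15), "posts",ang((366,60),(628,211),.127))
for x,y,z in[(-55,175,6),(-55,-160,6),(81,-160,6),(-24,-115,44),(-24,165,44),(69,148,108),(69,-88,108),(-63,30,128)]:
    X=np.r_[R@[x/1e3,y/1e3]+t,z/1e3+.019]; u=proj("top",X);v=proj("scene",X);print((x,y,z),((u-[275,145])*4).round(),((v-[265,220])*4).round())
E
python3 m.py|sed -n '/--/,$p'
```

```text
--
edge (np.float64(-0.5821095645212085), np.float64(327.1687983611157)) rail (np.float64(-0.5726161749513985), np.float64(271.45664370829707))
cover edge (np.float64(-0.5744014781508029), np.float64(209.37121540541614)) posts (np.float64(-0.5690075108395338), np.float64(235.0706303791064))
(-55, 175, 6) [256. 200.] [299. 115.]
(-55, -160, 6) [609. 413.] [559. 362.]
(81, -160, 6) [693. 274.] [730. 305.]
(-24, -115, 44) [588. 343.] [564. 264.]
(-24, 165, 44) [287. 163.] [344.  67.]
(69, 148, 108) [370.  54.] [469. -26.]
(69, -88, 108) [632. 209.] [666. 126.]
(-63, 30, 128) [415. 265.] [402.  65.]
```

```bash
cat >> h.py <<'E'
th=-0.573; o=np.array([.5365,-.277]); RL=np.array([[np.cos(th),-np.sin(th)],[np.sin(th),np.cos(th)]])
def L(X): return np.r_[RL.T@(np.array(X[:2])-o),X[2]-.019]*1e3      # world->lane mm
def W(l): return np.r_[RL@(np.array(l[:2])/1e3)+o,l[2]/1e3+.019]
def st():
    s=bot.observe(); R=Ro.from_euler("xyz",s["tool_rot"]).as_matrix()
    print("t",round(float(s["clock"]),2),"lane",L(s["position"]).round(1),"rpy",np.round(s["tool_rot"],3),"F",np.round(s["force"],1),"grip",round(float(s["grip_width"])*1e3,1),round(float(s["finger_force"]),1),"q",np.round(s["qpos"],2)); return s,R
def need(l,yaw=th+np.pi):
    s,R=st(); d=R.T@(W(l)-s["position"]); rv=(Ro.from_matrix(R).inv()*Ro.from_euler("xyz",[np.pi,0,yaw])).as_rotvec()/(2*np.pi)
    print("shift",d.round(4),"turn",rv.round(4))
E
python3 - <<'E'
from h import *
for p in[(600,112),(380,0)]: print("cab",L(plane("top",T(*p),0.0)))
X=np.array([.4989,-.4146,.195]); print("stop",L(X)); print("cover",L(np.array([.5014,-.2203,.1468])))
need([41,-135,260])
E
```

```text
cab [170.9170218  -28.51932651 -19.        ]
cab [159.50275889 179.21734579 -19.        ]
stop [  43.00610815 -136.00733312  176.        ]
cover [-60.2339747   28.61412749 127.8       ]
t 0.1 lane [-124.8 -462.5  211.8] rpy [-3.141  0.     0.294] F [ 0.4 -0.3 -0.6] grip 85.5 0.0 q [ 1.21  0.52 -0.04  1.6   0.02  1.02 -0.11]
shift [ 0.357  -0.0857 -0.0481] turn [-1.000e-04 -2.000e-04 -3.621e-01]
```

Call:
move_arm --moves '[[[1, 0, 0, -0.06, 0, 0, -0.02], [1, 0.05, -0.01, -0.06, 0, 0, -0.045], [1, 0.1, -0.02, -0.06, 0, 0, -0.07], [1, 0.15, -0.03, -0.06, 0, 0, -0.09], [1, 0.2, -0.04, -0.06, 0, 0, -0.115]]]' --force 40

```text
clock: 0.6
position: [0.3579, -0.5031, 0.2913]
tool_rot: [-3.142, 0.0, 1.015]
force: [0.5, -0.6, 0.2]
grip_width: 0.0857
finger_force: 0.0
```

```bash
python3 -c "
from h import *
need([42,-135,270])"
```

```text
t 0.6 lane [ -27.5 -286.8  272.3] rpy [-3.142  0.     1.015] F [ 0.5 -0.6  0.2] grip 85.7 0.0 q [ 1.02  0.46 -0.24  1.54  0.12  1.15  0.2 ]
shift [0.1506 0.072  0.0023] turn [-0.     -0.     -0.2473]
```

Call:
move_arm --moves '[[[1, 0.04, 0.02, 0, 0, 0, -0.023], [1, 0.08, 0.04, 0, 0, 0, -0.046], [1, 0.12, 0.057, 0, 0, 0, -0.07], [1, 0.15, 0.072, 0, 0, 0, -0.093], [1, 0.15, 0.072, 0, 0, 0, -0.117]]]'

```text
clock: 1.1
position: [0.5014, -0.4115, 0.2908]
tool_rot: [3.14, -0.002, 1.756]
force: [-0.2, 0.3, -0.3]
grip_width: 0.0854
finger_force: 0.0
```

Call:
move_arm --moves '[[[1, 0, 0, 0, 0, 0, -0.023], [1, 0, 0, 0, 0, 0, -0.046], [1, 0, 0, 0, 0, 0, -0.07], [1, 0, 0, 0, 0, 0, -0.093], [1, 0, 0, 0, 0, 0, -0.117]]]'

```text
clock: 1.6
position: [0.4972, -0.4157, 0.2909]
tool_rot: [3.142, -0.001, 2.484]
force: [-1.0, 0.2, 0.0]
grip_width: 0.085
finger_force: 0.0
```

```bash
python3 -c "
from h import *
need([41.5,-135.5,240])
im=bot.grab_frame('scene');cv2.imwrite('pics/s1.png',cv2.resize(im[150:300,320:520,::-1],None,fx=4,fy=4,interpolation=cv2.INTER_CUBIC))"
```

```text
t 1.6 lane [  42.1 -137.9  271.9] rpy [ 3.142e+00 -1.000e-03  2.484e+00] F [-1.   0.2  0. ] grip 85.0 0.0 q [ 0.98  0.56 -0.6   1.44  0.32  1.24  1.26]
shift [0.0008 0.0023 0.0319] turn [ 0.     -0.0001 -0.0135]
```

View pics/s1.png

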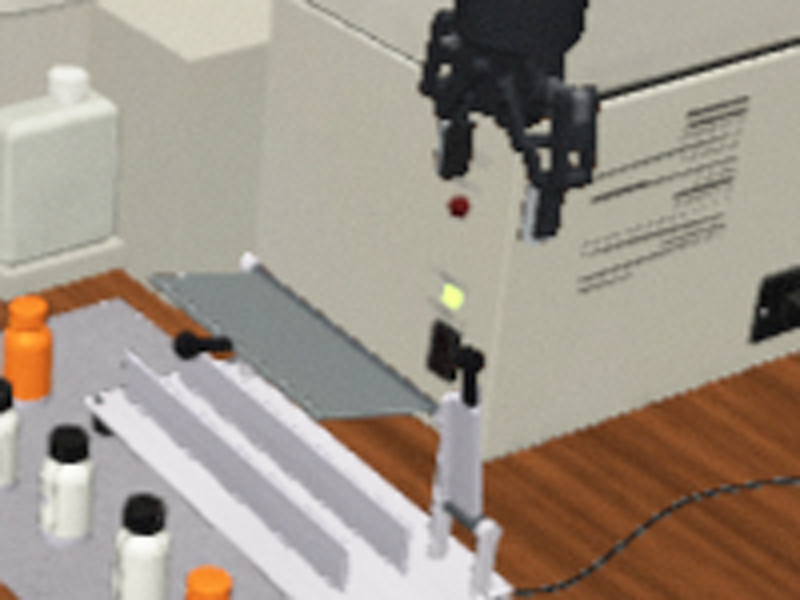

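The stop tab is at crop (468,360) and the open fingers straddle above it, centred near (496,205). I'll lower onto it and pinch.

Call:
move_arm --moves '[[[1, 0, 0.002, 0.04, 0, 0, -0.0135], [1, 0, 0.002, 0.08, 0, 0, -0.0135], [1, 0, 0.002, 0.11, 0, 0, -0.0135], [0.1, 0, 0.002, 0.11, 0, 0, -0.0135], [0, 0, 0.002, 0.11, 0, 0, -0.0135]]]' --force 40

```text
clock: 2.15
position: [0.4988, -0.4141, 0.182]
tool_rot: [3.141, -0.0, 2.561]
force: [-0.4, -0.0, 1.0]
grip_width: 0.0591
finger_force: 0.0
```

Call:
move_arm --moves '[[[0, 0, 0, 0, 0, 0, 0], [0, 0, 0, 0, 0, 0, 0], [0, 0, 0, 0, 0, 0, 0]]]'

```text
clock: 2.45
position: [0.4987, -0.4148, 0.1826]
tool_rot: [-3.141, 0.002, 2.562]
force: [-22.7, -28.0, 22.9]
grip_width: 0.0123
finger_force: 20.2
```

```bash
python3 -c "
from h import *
need([41.5,-135.5,160])
im=bot.grab_frame('scene');cv2.imwrite('pics/s2.png',cv2.resize(im[150:300,320:520,::-1],None,fx=4,fy=4,interpolation=cv2.INTER_CUBIC))"
```

```text
t 2.45 lane [  42.9 -136.3  163.6] rpy [-3.141e+00  2.000e-03  2.562e+00] F [-22.7 -28.   22.9] grip 12.3 20.2 q [ 0.97  0.67 -0.58  1.56  0.4   1.04  1.27]
shift [0.0014 0.0008 0.0036] turn [-0.0002  0.0003 -0.001 ]
```

View pics/s2.png

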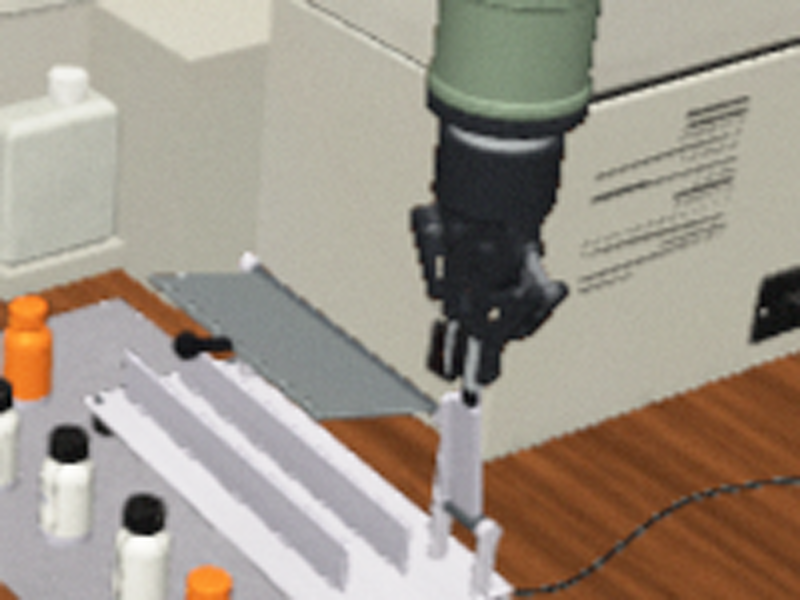

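Pinch holds (12.3 mm). I'll follow the arc down.

Call:
move_arm --moves '[[[0, 0.018, -0.0015, 0.0035, 0, 0, 0], [0, 0.036, -0.0015, 0.01, 0, 0, 0], [0, 0.0525, -0.0015, 0.019, 0, 0, 0], [0, 0.0675, -0.0015, 0.03, 0, 0, 0], [0, 0.0805, -0.0015, 0.0435, 0, 0, 0]]]'

```text
clock: 3.0
position: [0.4304, -0.3716, 0.1388]
tool_rot: [-3.141, 0.002, 2.562]
force: [1.4, -1.9, 3.5]
grip_width: 0.0113
finger_force: 42.7
```

```bash
python3 -c "
from h import *
st()"
```

```text
t 3.0 lane [ -37.9 -137.   119.8] rpy [-3.141e+00  2.000e-03  2.562e+00] F [ 1.4 -1.9  3.5] grip 11.3 42.7 q [ 1.02  0.6  -0.58  1.81  0.43  0.85  1.22]
```

Call:
move_arm --moves '[[[0, 0.014, 0, 0.0205, 0, 0, 0], [0, 0.022, 0, 0.0375, 0, 0, 0], [0, 0.027, 0, 0.0555, 0, 0, 0], [0, 0.029, 0, 0.0705, 0, 0, 0], [0, 0.0295, 0, 0.081, 0, 0, 0]]]'

```text
clock: 3.5
position: [0.4051, -0.3552, 0.0564]
tool_rot: [-3.141, -0.001, 2.562]
force: [-4.8, 0.8, 3.6]
grip_width: 0.0109
finger_force: 45.3
```

```bash
python3 -c "
from h import *
st()
im=bot.grab_frame('scene');cv2.imwrite('pics/s3.png',cv2.resize(im[150:300,320:520,::-1],None,fx=4,fy=4,interpolation=cv2.INTER_CUBIC))"
```

```text
t 3.5 lane [ -68.1 -137.    37.4] rpy [-3.141e+00 -1.000e-03  2.562e+00] F [-4.8  0.8  3.6] grip 10.9 45.3 q [ 0.97  0.69 -0.5   1.93  0.53  0.65  1.13]
```

Call:
move_arm --moves '[[[0, 0, 0, 0.003, 0, 0, 0], [0, 0, 0, 0.005, 0, 0, 0], [0, 0, 0, 0.005, 0, 0, 0]]]'

```text
clock: 3.85
position: [0.4056, -0.3557, 0.0537]
tool_rot: [-3.14, 0.001, 2.562]
force: [-14.8, 7.5, 37.6]
grip_width: 0.0113
finger_force: 51.9
```

```bash
python3 -c "
from h import *
st()"
```

```text
t 3.85 lane [ -67.3 -137.1   34.7] rpy [-3.140e+00  1.000e-03  2.562e+00] F [-14.8   7.5  37.6] grip 11.3 51.9 q [ 0.97  0.69 -0.5   1.93  0.53  0.65  1.12]
```

Call:
move_arm --moves '[[[0.5, 0, 0, -0.004, 0, 0, 0], [0.5, 0, 0, -0.004, 0, 0, 0], [0.5, 0, 0, -0.004, 0, 0, 0], [0.7, 0, 0, -0.03, 0, 0, 0], [0.7, 0, 0, -0.08, 0, 0, 0]]]'

```text
clock: 4.35
position: [0.4045, -0.3541, 0.1302]
tool_rot: [3.14, -0.005, 2.563]
force: [0.4, -0.9, 1.3]
grip_width: 0.0598
finger_force: 0.0
```

Call:
move_arm --moves '[[[1, 0, 0.02, -0.05, 0, 0, 0], [1, 0, 0.06, -0.085, 0, 0, 0], [1, -0.004, 0.11, -0.085, 0, 0, 0], [1, -0.007, 0.155, -0.085, 0, 0, 0], [1, -0.007, 0.165, -0.085, 0, 0, 0]]]'

```text
clock: 4.85
position: [0.5049, -0.2157, 0.2175]
tool_rot: [3.139, 0.001, 2.569]
force: [-0.8, 0.4, -0.9]
grip_width: 0.0857
finger_force: 0.0
```

```bash
python3 -c "
from h import *
need([-61,28,112])
im=bot.grab_frame('scene');cv2.imwrite('pics/s4.png',cv2.resize(im[150:300,300:500,::-1],None,fx=4,fy=4,interpolation=cv2.INTER_CUBIC))"
```

```text
t 4.85 lane [-59.7  34.4 198.5] rpy [3.139e+00 1.000e-03 2.569e+00] F [-0.8  0.4 -0.9] grip 85.7 0.0 q [ 0.78  0.49 -0.67  1.79  0.35  0.98  0.97]
shift [ 0.0014 -0.0066  0.0865] turn [0.0004 0.0002 0.    ]
```

View pics/s4.png

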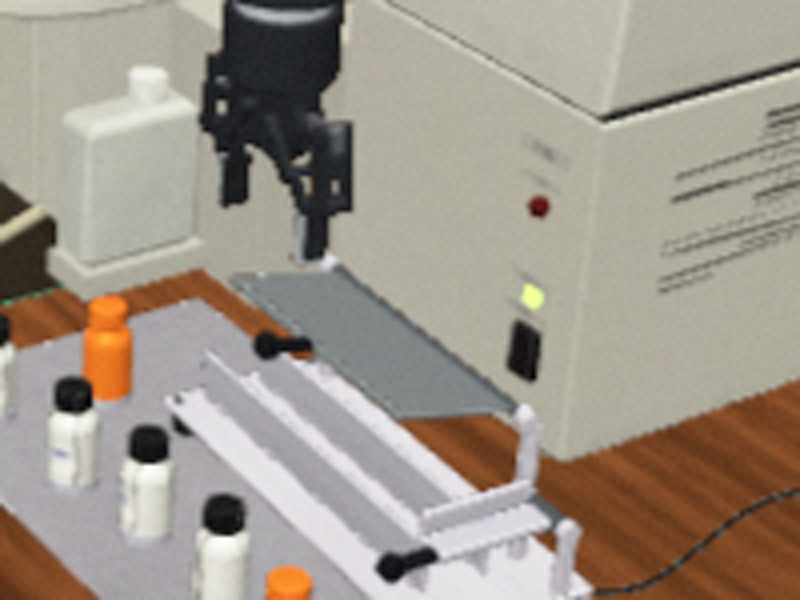

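The stop is down across the lane (bar at crop (430-550,510)) and the cover tab is at (268,345). Next I'll pinch the cover tab.

Call:
move_arm --moves '[[[1, 0.001, -0.0065, 0.03, 0, 0, 0], [1, 0.001, -0.0065, 0.07, 0, 0, 0], [1, 0.001, -0.0065, 0.087, 0, 0, 0], [0, 0.001, -0.0065, 0.087, 0, 0, 0], [0, 0.001, -0.0065, 0.087, 0, 0, 0]]]'

```text
clock: 5.4
position: [0.4974, -0.2262, 0.1302]
tool_rot: [3.141, -0.0, 2.562]
force: [0.7, -0.4, -0.5]
grip_width: 0.0587
finger_force: 0.0
```

Call:
move_arm --moves '[[[0, 0, 0, 0, 0, 0, 0], [0, 0, 0, 0, 0, 0, 0], [0, 0, 0, 0, 0, 0, 0]]]' --force 60

```text
clock: 5.7
position: [0.5003, -0.2222, 0.1311]
tool_rot: [3.135, 0.003, 2.565]
force: [24.5, 42.7, -1.0]
grip_width: 0.0127
finger_force: 24.2
```

```bash
python3 -c "
from h import *
s,R=st(); print('lane F',RL.T@s['force'][:2])"
```

```text
t 5.7 lane [-60.1  26.5 112.1] rpy [3.135e+00 3.000e-03 2.565e+00] F [24.5 42.7 -1. ] grip 12.7 24.2 q [ 0.75  0.59 -0.61  1.88  0.45  0.81  0.9 ]
lane F [-2.54795289 49.23116883]
```

Call:
move_arm --moves '[[[0, -0.0055, 0.004, -0.019, 0, 0, 0], [0, -0.014, 0.004, -0.0375, 0, 0, 0], [0, -0.025, 0.004, -0.054, 0, 0, 0], [0, -0.0385, 0.004, -0.069, 0, 0, 0], [0, -0.053, 0.004, -0.081, 0, 0, 0]]]'

```text
clock: 6.2
position: [0.5451, -0.2497, 0.212]
tool_rot: [3.139, 0.0, 2.564]
force: [10.5, 8.7, -15.5]
grip_width: 0.0106
finger_force: 58.4
```

```bash
python3 -c "
from h import *
s,R=st(); print('lane F',RL.T@s['force'][:2])"
```

```text
t 6.2 lane [ -7.5  27.6 193. ] rpy [3.139 0.    2.564] F [ 10.5   8.7 -15.5] grip 10.6 58.4 q [ 0.77  0.57 -0.64  1.67  0.38  1.03  1.  ]
lane F [ 4.09513496 13.04211483]
```

Call:
move_arm --moves '[[[0, -0.017, 0.001, -0.0105, 0, 0, 0], [0, -0.0355, 0.001, -0.018, 0, 0, 0], [0, -0.055, 0.001, -0.023, 0, 0, 0], [0, -0.075, 0.001, -0.025, 0, 0, 0], [0, -0.095, 0.001, -0.024, 0, 0, 0]]]'

```text
clock: 6.7
position: [0.6248, -0.3012, 0.2357]
tool_rot: [3.14, -0.001, 2.564]
force: [-0.2, 9.9, -2.2]
grip_width: 0.0108
finger_force: 58.5
```

Call:
move_arm --moves '[[[0.4, 0, 0, 0, 0, 0, 0], [0.4, 0, 0, 0, 0, 0, 0], [0.4, 0, 0, 0, 0, 0, 0], [0.4, 0, 0, -0.03, 0, 0, 0], [0.4, 0, 0, -0.05, 0, 0, 0]]]'

```text
clock: 7.2
position: [0.6236, -0.3026, 0.2866]
tool_rot: [-3.142, 0.001, 2.563]
force: [-0.8, -1.5, -0.0]
grip_width: 0.0344
finger_force: 0.0
```

Call:
move_arm --moves '[[[0.4, 0.05, 0, -0.02, 0, 0, 0], [0.4, 0.1, -0.01, -0.02, 0, 0, 0], [0.4, 0.15, -0.02, -0.02, 0, 0, 0], [0.4, 0.2, -0.02, -0.02, 0, 0, 0], [0.4, 0.24, -0.02, 0, 0, 0, 0]]]'

```text
clock: 7.7
position: [0.4104, -0.1874, 0.2861]
tool_rot: [-3.14, 0.004, 2.562]
force: [1.9, 1.6, -1.0]
grip_width: 0.0341
finger_force: 0.0
```

```bash
python3 -c "
from h import *
st()
im=bot.grab_frame('top');cv2.imwrite('pics/t1.png',im[...,::-1]);cv2.imwrite('pics/t1c.png',cv2.resize(im[145:285,275:465,::-1],None,fx=4,fy=4,interpolation=cv2.INTER_CUBIC))
im=bot.grab_frame('scene');cv2.imwrite('pics/s5.png',im[...,::-1])"
```

```text
t 7.7 lane [-154.5    6.9  267.1] rpy [-3.14   0.004  2.562] F [ 1.9  1.6 -1. ] grip 34.1 0.0 q [ 0.92  0.24 -0.74  1.94  0.19  1.03  1.09]
```

View pics/t1c.png

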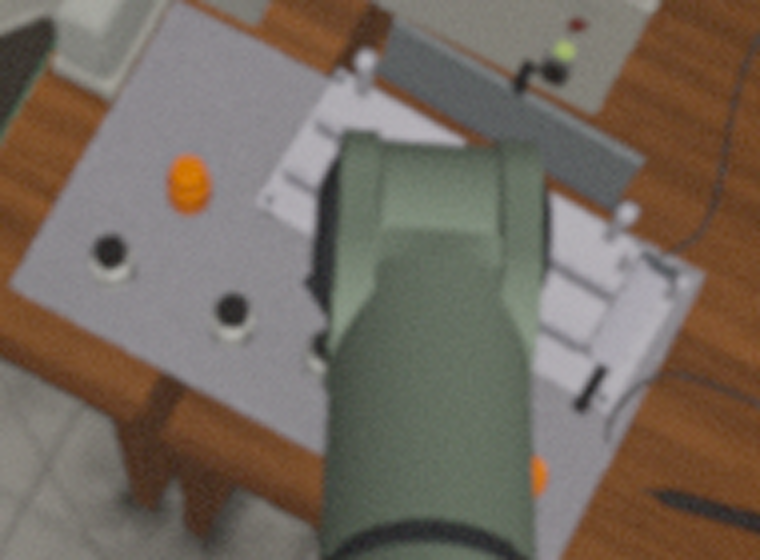

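Cover is folded back (panel at crop (380-640,20-200)) and the stop tab is down at (592,388). Rail bands run (300,185)-(580,346) and (325,130)-(600,292). I'll measure the rails against my lane frame, and the caps.

Run:
```python
from h import *
for z in(.044,):
  for p in[(318,125),(325,130),(560,268),(600,292),(610,298)]: print("far",L(plane("top",T(*p),z)).round(1))
  for p in[(287,176),(300,184),(400,243),(562,336),(580,347)]: print("near",L(plane("top",T(*p),z)).round(1))
print("stoptab z55",L(plane("top",T(592,390),.074)).round(1))
# cap blobs from first top image
im=cv2.imread("pics/top0.png"); ims=cv2.imread("pics/scene0.png")
def caps(im,x0,x1,y0,y1):
    g=im.max(2); m=(g<75).astype(np.uint8); m2=np.zeros_like(m); m2[y0:y1,x0:x1]=m[y0:y1,x0:x1]
    n,l,s,c=cv2.connectedComponentsWithStats(m2); return [(c[i].round(2),s[i,2:5]) for i in range(1,n) if s[i,4]>15]
ct=caps(im,295,395,195,255); print(ct)
cs=caps(ims,288,368,225,285); print(cs)
for c,_ in ct: print("cap mid",plane("top",c,.077)[:2].round(4),L(plane("top",c,.077)).round(1))
```

```text
far [ 25.2 161.9  25. ]
far [ 24.6 154.9  25. ]
far [ 24.5 -66.4  25. ]
far [  24.1 -103.7   25. ]
far [  24.1 -112.9   25. ]
near [-25.  161.2  25. ]
near [-25.2 148.6  25. ]
near [-25.1  54.1  25. ]
near [-23.2 -95.6  25. ]
near [ -23.5 -112.4   25. ]
stoptab z55 [ -56.  -136.3   55. ]
[(array([380.21, 207.58]), array([ 7, 10, 19], dtype=int32)), (array([302.1 , 207.38]), array([ 7,  8, 40], dtype=int32)), (array([332.54, 222.08]), array([ 6,  7, 37], dtype=int32)), (array([356.73, 230.89]), array([ 7,  7, 37], dtype=int32)), (array([312.52, 248.68]), array([13, 14, 40], dtype=int32)), (array([383.08, 246.05]), array([ 7,  7, 38], dtype=int32))]
[(array([292.04, 225.89]), array([12,  4, 28], dtype=int32)), (array([297.14, 231.92]), array([ 9,  9, 64], dtype=int32)), (array([365.64, 235.88]), array([ 4,  7, 25], dtype=int32)), (array([317.91, 248.5 ]), array([ 9,  8, 66], dtype=int32)), (array([336.82, 260.89]), array([ 9,  9, 71], dtype=int32)), (array([355.59, 278.38]), array([10, 10, 82], dtype=int32))]
cap mid [ 0.5303 -0.2312] [-30.   35.1  58. ]
cap mid [0.5365 0.0168] [-159.3  246.9   58. ]
cap mid [ 0.4866 -0.0789] [-149.4  139.4   58. ]
cap mid [ 0.4565 -0.1544] [-133.7   59.7   58. ]
cap mid [ 0.4027 -0.0142] [-254.9  148.3   58. ]
cap mid [ 0.4064 -0.2353] [-131.9  -35.5   58. ]
```

Call:
move_arm --moves '[[[0.7, -0.0225, -0.046, 0, 0, 0, 0], [0.7, -0.0225, -0.046, 0.05, 0, 0, -0.001], [0.7, -0.0225, -0.046, 0.1, 0, 0, -0.001], [0.7, -0.0225, -0.046, 0.13, 0, 0, -0.001], [0.7, -0.0225, -0.046, 0.13, 0, 0, -0.001]]]'

```text
clock: 8.3
position: [0.4038, -0.2379, 0.1523]
tool_rot: [-3.141, -0.005, 2.569]
force: [-1.3, 1.1, 0.9]
grip_width: 0.0595
finger_force: 0.0
```

```bash
cat >> h.py <<'E'
def snap(name,n="scene",box=(150,300,280,480)):
    im=bot.grab_frame(n)[...,::-1]; cv2.imwrite("pics/full_"+name,im); cv2.imwrite("pics/"+name,cv2.resize(im[box[0]:box[1],box[2]:box[3]],None,fx=4,fy=4,interpolation=cv2.INTER_CUBIC)); return im
def caps(im,x0=285,x1=372,y0=222,y1=290):
    m=(im.max(2)<75).astype(np.uint8); m2=np.zeros_like(m); m2[y0:y1,x0:x1]=m[y0:y1,x0:x1]
    n,l,s,c=cv2.connectedComponentsWithStats(m2); return [(c[i].round(1).tolist(),int(s[i,4])) for i in range(1,n) if s[i,4]>30]
E
python3 -c "
from h import *
need([-132,-39,7]); im=snap('s6.png'); print(caps(im))"
```

```text
t 8.3 lane [-132.7  -39.1  133.3] rpy [-3.141 -0.005  2.569] F [-1.3  1.1  0.9] grip 59.5 0.0 q [ 0.9   0.45 -0.63  2.05  0.38  0.76  1.03]
shift [-1.400e-03  1.000e-04  1.263e-01] turn [-0.     -0.0008  0.0001]
[([293.8, 224.1], 110), ([358.7, 234.6], 560), ([297.2, 231.9], 65), ([317.9, 248.5], 66), ([336.8, 260.9], 71), ([355.6, 278.4], 82)]
```

View pics/s6.png

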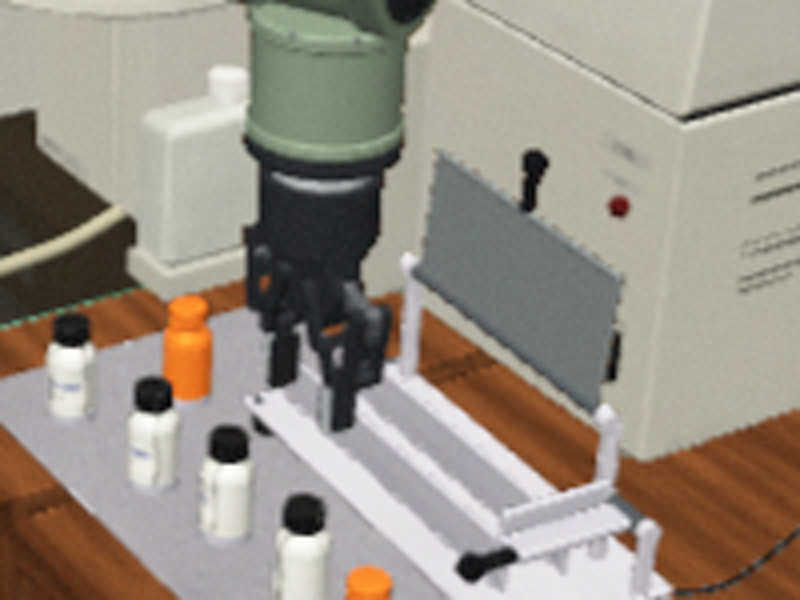

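Cover up, stop down, and all four bottles still at their first pixels. Now descending on the rightmost one (cap (302,515)).

Call:
move_arm --moves '[[[0.7, -0.001, 0, 0.05, 0, 0, 0], [0.7, -0.001, 0, 0.1, 0, 0, 0], [0.7, -0.001, 0, 0.126, 0, 0, 0], [0.7, -0.001, 0, 0.126, 0, 0, 0], [0.3, -0.001, 0, 0.126, 0, 0, 0]]]' --force 30

```text
clock: 8.85
position: [0.4079, -0.2399, 0.0308]
tool_rot: [-3.141, 0.002, 2.569]
force: [0.7, -0.4, 0.3]
grip_width: 0.0468
finger_force: 0.0
```

Call:
move_arm --moves '[[[0.3, 0, 0, 0, 0, 0, 0], [0.3, 0, 0, 0, 0, 0, 0], [0.3, 0, 0, 0, 0, 0, 0], [0.3, 0, 0, 0, 0, 0, 0]]]'

```text
clock: 9.25
position: [0.408, -0.2403, 0.0312]
tool_rot: [3.142, 0.004, 2.568]
force: [-1.6, 1.2, 13.0]
grip_width: 0.0364
finger_force: 30.7
```

```bash
python3 -c "
from h import *
need([0,-75,110])"
```

```text
t 9.25 lane [-127.9  -38.8   12.2] rpy [3.142 0.004 2.568] F [-1.6  1.2 13. ] grip 36.4 30.7 q [ 0.75  0.66 -0.46  2.11  0.61  0.49  0.83]
shift [-0.1283 -0.0362 -0.0973] turn [ 0.      0.0006 -0.    ]
```

Call:
move_arm --moves '[[[0.3, 0, 0, -0.05, 0, 0, 0], [0.3, 0, 0, -0.1, 0, 0, 0], [0.3, -0.05, -0.015, -0.1, 0, 0, 0], [0.3, -0.09, -0.03, -0.1, 0, 0, 0], [0.3, -0.132, -0.036, -0.1, 0, 0, 0]]]'

```text
clock: 9.75
position: [0.4985, -0.3447, 0.1319]
tool_rot: [-3.14, 0.003, 2.566]
force: [1.3, 0.8, -1.5]
grip_width: 0.036
finger_force: 31.6
```

Call:
move_arm --moves '[[[0.3, 0, 0, 0, 0, 0, 0], [0.3, 0, 0, 0, 0, 0, 0], [0.3, 0, 0, 0, 0, 0, 0]]]'

```text
clock: 10.05
position: [0.4977, -0.3408, 0.1299]
tool_rot: [3.142, 0.001, 2.569]
force: [-0.6, 0.8, -1.6]
grip_width: 0.0365
finger_force: 31.6
```

```bash
python3 -c "
from h import *
need([4,-75,60]); im=snap('s7.png')"
```

```text
t 10.05 lane [  2.  -74.6 110.9] rpy [3.142e+00 1.000e-03 2.569e+00] F [-0.6  0.8 -1.6] grip 36.5 31.6 q [ 0.89  0.67 -0.58  1.73  0.45  0.89  1.12]
shift [-0.002  -0.0004  0.0509] turn [0.     0.0001 0.0001]
```

View pics/s7.png

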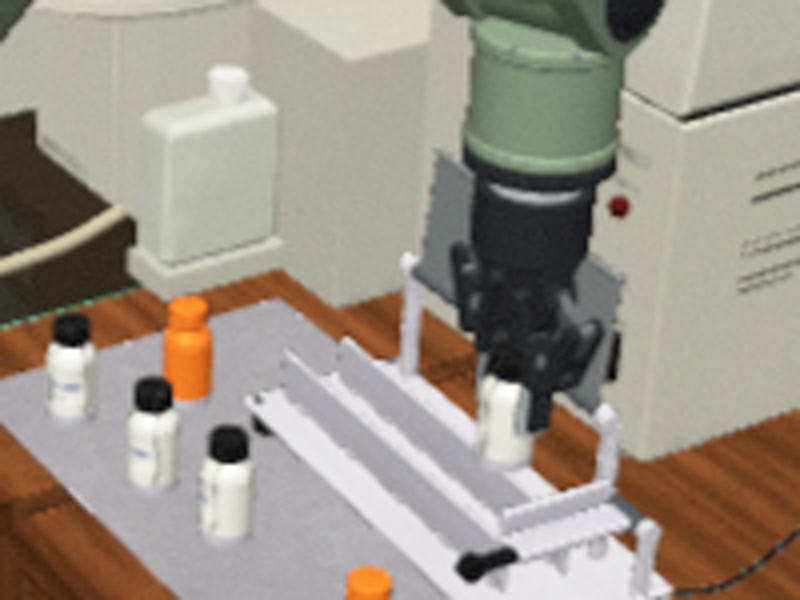

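Run:
```python
from h import *
im=cv2.imread("pics/full_s7.png")
for x in(-4,0,4):
    u=proj("scene",W([x,-74.6,92])); print(x,u.round(1),((u-[280,150])*4).round(1))
for r in range(256,266): print(r,[int(v) for v in im[r,394:418].min(1)])
```

```text
-4 [404.2 261.1] [497.  444.3]
0 [405.5 260.7] [502.  442.8]
4 [406.8 260.3] [507.  441.3]
256 [225, 233, 232, 232, 216, 193, 204, 202, 208, 220, 222, 224, 221, 219, 164, 139, 162, 109, 33, 29, 28, 34, 31, 34]
257 [224, 230, 231, 231, 223, 206, 206, 201, 208, 221, 224, 223, 221, 219, 177, 148, 163, 113, 44, 32, 56, 72, 60, 40]
258 [213, 220, 227, 232, 220, 203, 196, 188, 207, 220, 223, 220, 222, 215, 182, 163, 164, 147, 119, 91, 89, 72, 49, 29]
259 [179, 207, 222, 229, 223, 203, 188, 182, 203, 218, 220, 220, 223, 216, 204, 194, 183, 172, 161, 108, 61, 44, 36, 30]
260 [165, 178, 201, 219, 207, 192, 168, 172, 200, 217, 219, 224, 220, 215, 216, 208, 196, 183, 155, 88, 37, 32, 38, 35]
261 [167, 165, 177, 196, 186, 179, 159, 180, 204, 218, 220, 221, 219, 218, 213, 207, 195, 180, 150, 80, 42, 36, 34, 35]
262 [166, 169, 169, 175, 171, 175, 159, 187, 211, 218, 220, 221, 215, 213, 208, 205, 195, 182, 148, 84, 46, 43, 36, 37]
263 [165, 168, 165, 165, 159, 169, 166, 192, 215, 219, 223, 222, 219, 213, 210, 205, 190, 180, 141, 76, 45, 44, 41, 36]
264 [165, 170, 167, 170, 160, 165, 173, 198, 208, 217, 222, 219, 219, 212, 208, 200, 192, 176, 133, 70, 45, 45, 43, 38]
265 [164, 165, 168, 166, 164, 167, 180, 187, 198, 204, 210, 209, 207, 208, 199, 190, 174, 157, 116, 53, 41, 45, 42, 42]
```

Run:
```python
from h import *
C=lambda l:((proj("scene",W(l))-[280,150]+.5)*4-.5).round(0)
print("far rail L end top",C([23,163,44]),"obs 345,338"); print("near rail L end",C([-24,163,44]),"obs 286,350")
print("plate corner",C([-55,173,6]),"obs 247,398"); print("stop tab",C([-69,-137,55]),"obs 472,566")
print("post88 top",C([69,-90,108]),"post148 top",C([69,146,108]),"obs 605,410; 410,258")
print("bottle at x=2,-2, row263",C([2,-74.6,88]),C([-2,-74.6,88]), "obs",(406.7-280+.5)*4-.5)
```

```text
far rail L end top [337. 336.] obs 345,338
near rail L end [282. 351.] obs 286,350
plate corner [238. 399.] obs 247,398
stop tab [466. 568.] obs 472,566
post88 top [605. 409.] post148 top [407. 257.] obs 605,410; 410,258
bottle at x=2,-2, row263 [505. 449.] [500. 450.] obs 508.29999999999995
```

Call:
move_arm --moves '[[[0.3, 0, 0, 0.03, 0, 0, 0], [0.3, 0, 0, 0.045, 0, 0, 0], [0.3, 0, 0, 0.05, 0, 0, 0], [0.3, 0, 0, 0.055, 0, 0, 0], [0.3, 0, 0, 0.055, 0, 0, 0]]]'

```text
clock: 10.6
position: [0.498, -0.341, 0.0738]
tool_rot: [-3.142, -0.0, 2.569]
force: [-0.3, -0.1, -2.2]
grip_width: 0.0364
finger_force: 31.7
```

```bash
python3 -c "
from h import *
st()"
```

```text
t 10.6 lane [  2.4 -74.6  54.8] rpy [-3.142 -0.     2.569] F [-0.3 -0.1 -2.2] grip 36.4 31.7 q [ 0.87  0.74 -0.54  1.75  0.51  0.79  1.08]
```

Inside the rails with no contact. I'll lower to the floor.

Call:
move_arm --moves '[[[0.3, 0, 0, 0.01, 0, 0, 0], [0.3, 0, 0, 0.016, 0, 0, 0], [0.3, 0, 0, 0.019, 0, 0, 0], [0.3, 0, 0, 0.019, 0, 0, 0]]]'

```text
clock: 11.0
position: [0.4979, -0.341, 0.0543]
tool_rot: [3.142, -0.001, 2.569]
force: [0.4, -0.1, -1.4]
grip_width: 0.036
finger_force: 31.7
```

```bash
python3 -c "
from h import *
st()"
```

```text
t 11.0 lane [  2.3 -74.7  35.3] rpy [ 3.142e+00 -1.000e-03  2.569e+00] F [ 0.4 -0.1 -1.4] grip 36.0 31.7 q [ 0.85  0.77 -0.52  1.76  0.53  0.76  1.06]
```

Call:
move_arm --moves '[[[0.3, 0, 0, 0.002, 0, 0, 0], [0.52, 0, 0, 0.002, 0, 0, 0], [0.52, 0, 0, 0.002, 0, 0, 0], [0.52, 0, 0, 0.002, 0, 0, 0], [0.52, 0, 0, -0.02, 0, 0, 0]]]'

```text
clock: 11.5
position: [0.497, -0.3405, 0.0731]
tool_rot: [3.141, -0.003, 2.569]
force: [-0.1, 0.2, 0.1]
grip_width: 0.0439
finger_force: 0.0
```

Call:
move_arm --moves '[[[0.52, 0, 0, -0.05, 0, 0, 0], [0.52, 0, 0, -0.1, 0, 0, 0], [0.7, 0.045, 0.02, -0.1, 0, 0, 0], [0.7, 0.09, 0.04, -0.1, 0, 0, 0], [0.7, 0.134, 0.06, -0.1, 0, 0, 0]]]'

```text
clock: 12.0
position: [0.4168, -0.2169, 0.1751]
tool_rot: [-3.141, 0.001, 2.568]
force: [1.7, 1.3, -0.3]
grip_width: 0.0598
finger_force: 0.0
```

Call:
move_arm --moves '[[[0.7, 0, 0.035, 0, 0, 0, 0], [0.7, 0, 0.071, 0, 0, 0, 0], [0.7, 0, 0.071, 0, 0, 0, 0], [0.7, 0, 0.071, 0, 0, 0, 0]]]'

```text
clock: 12.4
position: [0.4567, -0.1579, 0.1749]
tool_rot: [3.142, 0.0, 2.571]
force: [0.5, -1.2, 0.1]
grip_width: 0.0597
finger_force: 0.0
```

```bash
python3 -c "
from h import *
need([-131.5,56,10]); im=snap('s8.png'); print(caps(im,285,440,222,290))"
```

```text
t 12.4 lane [-131.6   56.8  155.9] rpy [3.142 0.    2.571] F [ 0.5 -1.2  0.1] grip 59.7 0.0 q [ 0.73  0.45 -0.68  2.    0.38  0.82  0.85]
shift [-1.000e-04 -8.000e-04  1.459e-01] turn [0.     0.     0.0003]
[([293.8, 224.2], 111), ([346.2, 226.3], 53), ([297.2, 231.9], 65), ([318.0, 248.4], 67), ([336.8, 260.9], 71), ([405.4, 265.1], 78)]
```

View pics/s8.png

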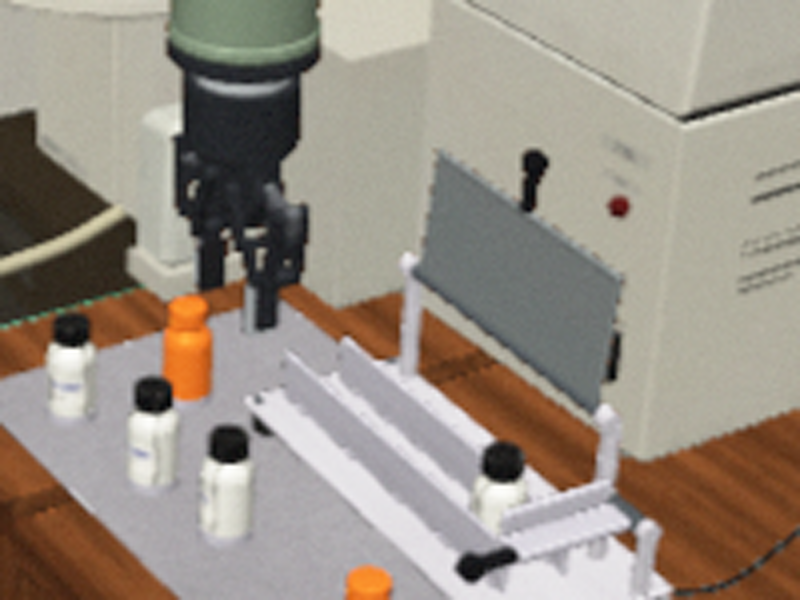

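Bottle one stands upright in the lane (cap (505,462)). Grasping the next at (228,440).

Call:
move_arm --moves '[[[0.7, 0, -0.001, 0.045, 0, 0, 0], [0.7, 0, -0.001, 0.09, 0, 0, 0], [0.7, 0, -0.001, 0.13, 0, 0, 0], [0.7, 0, -0.001, 0.144, 0, 0, 0], [0.7, 0, -0.001, 0.144, 0, 0, 0]]]'

```text
clock: 12.95
position: [0.455, -0.1595, 0.0298]
tool_rot: [-3.141, -0.003, 2.569]
force: [-0.4, 0.7, 0.9]
grip_width: 0.0597
finger_force: 0.0
```

Call:
move_arm --moves '[[[0.3, 0, 0, 0, 0, 0, 0], [0.3, 0, 0, 0, 0, 0, 0], [0.3, 0, 0, 0, 0, 0, 0], [0.3, 0, 0, 0, 0, 0, 0], [0.3, 0, 0, 0, 0, 0, 0]]]'

```text
clock: 13.45
position: [0.4569, -0.1598, 0.0325]
tool_rot: [3.141, 0.003, 2.569]
force: [-0.9, 0.6, 12.3]
grip_width: 0.0363
finger_force: 30.2
```

```bash
python3 -c "
from h import *
need([2,-13,110])"
```

```text
t 13.45 lane [-130.4   55.3   13.5] rpy [3.141e+00 3.000e-03 2.569e+00] F [-0.9  0.6 12.3] grip 36.3 30.2 q [ 0.58  0.67 -0.49  2.08  0.63  0.53  0.63]
shift [-0.1327 -0.0683 -0.0962] turn [ 0.0001  0.0004 -0.    ]
```

Call:
move_arm --moves '[[[0.3, 0, 0, -0.05, 0, 0, 0], [0.3, 0, 0, -0.096, 0, 0, 0], [0.3, -0.045, -0.025, -0.096, 0, 0, 0], [0.3, -0.09, -0.05, -0.096, 0, 0, 0], [0.3, -0.1325, -0.068, -0.096, 0, 0, 0]]]'

```text
clock: 13.95
position: [0.5307, -0.2913, 0.1289]
tool_rot: [-3.141, 0.002, 2.568]
force: [0.5, 0.5, -2.6]
grip_width: 0.0361
finger_force: 31.5
```

Call:
move_arm --moves '[[[0.3, 0, 0, 0, 0, 0, 0], [0.3, 0, 0, 0, 0, 0, 0], [0.3, 0, 0, 0.03, 0, 0, 0], [0.3, 0, 0, 0.036, 0, 0, 0], [0.3, 0, 0, 0.036, 0, 0, 0]]]'

```text
clock: 14.45
position: [0.5304, -0.2875, 0.091]
tool_rot: [3.141, -0.0, 2.57]
force: [3.2, -1.1, -3.8]
grip_width: 0.0361
finger_force: 31.3
```

Run:
```python
from h import *
st(); im=snap('s9.png')
for r in (244,247,250,252,254): print(r,[int(v) for v in im[r,376:404].min(1)])
for x in(0,2): print(x,proj("scene",W([x,-13,55])).round(1))
```

```text
t 14.45 lane [  0.6 -12.2  72. ] rpy [ 3.141 -0.     2.57 ] F [ 3.2 -1.1 -3.8] grip 36.1 31.3 q [ 0.79  0.72 -0.58  1.75  0.51  0.83  0.97]
244 [179, 202, 220, 225, 214, 210, 210, 209, 170, 106, 61, 27, 19, 20, 24, 23, 19, 18, 29, 34, 34, 39, 41, 41, 40, 33, 33, 32]
247 [169, 170, 169, 170, 194, 217, 215, 223, 186, 102, 177, 219, 219, 217, 190, 120, 78, 80, 57, 36, 38, 36, 35, 37, 32, 32, 26, 34]
250 [167, 167, 167, 170, 167, 167, 167, 171, 169, 181, 202, 225, 231, 227, 237, 249, 250, 233, 178, 156, 108, 50, 27, 30, 32, 33, 34, 32]
252 [165, 165, 162, 167, 166, 166, 171, 168, 163, 172, 190, 203, 205, 207, 223, 230, 231, 190, 151, 160, 104, 38, 33, 35, 38, 35, 36, 36]
254 [181, 179, 165, 163, 161, 167, 165, 165, 158, 171, 194, 204, 193, 196, 212, 217, 218, 177, 153, 149, 93, 33, 39, 36, 35, 33, 41, 43]
0 [391.2 261.2]
2 [391.8 261. ]
```

Call:
move_arm --moves '[[[0.3, -0.002, 0, 0, 0, 0, 0], [0.3, -0.002, 0, 0.008, 0, 0, 0], [0.3, -0.002, 0, 0.016, 0, 0, 0], [0.3, -0.002, 0, 0.016, 0, 0, 0]]]'

```text
clock: 14.9
position: [0.5313, -0.289, 0.0735]
tool_rot: [-3.141, -0.002, 2.569]
force: [-0.4, -0.0, -1.5]
grip_width: 0.0363
finger_force: 31.4
```

```bash
python3 -c "
from h import *
st()"
```

```text
t 14.9 lane [  2.1 -12.9  54.5] rpy [-3.141e+00 -2.000e-03  2.569e+00] F [-0.4 -0.  -1.5] grip 36.3 31.4 q [ 0.78  0.75 -0.56  1.75  0.53  0.8   0.96]
```

Call:
move_arm --moves '[[[0.3, 0, 0, 0.01, 0, 0, 0], [0.3, 0, 0, 0.018, 0, 0, 0], [0.3, 0, 0, 0.02, 0, 0, 0], [0.3, 0, 0, 0.02, 0, 0, 0], [0.52, 0, 0, 0.02, 0, 0, 0]]]'

```text
clock: 15.4
position: [0.5321, -0.2892, 0.0545]
tool_rot: [3.142, -0.0, 2.569]
force: [0.0, 0.6, -0.4]
grip_width: 0.0443
finger_force: 0.1
```

Call:
move_arm --moves '[[[0.52, 0, 0, 0, 0, 0, 0], [0.52, 0, 0, 0, 0, 0, 0], [0.52, 0, 0, -0.03, 0, 0, 0], [0.52, 0, 0, -0.08, 0, 0, 0], [0.52, 0, 0, -0.12, 0, 0, 0]]]'

```text
clock: 15.9
position: [0.5322, -0.2892, 0.1767]
tool_rot: [3.141, 0.0, 2.569]
force: [1.3, -0.9, 0.2]
grip_width: 0.0445
finger_force: 0.0
```

Call:
move_arm --moves '[[[0.7, 0.035, 0.033, 0, 0, 0, 0], [0.7, 0.07, 0.067, 0, 0, 0, 0], [0.7, 0.105, 0.1, 0, 0, 0, 0], [0.7, 0.14, 0.133, 0, 0, 0, 0], [0.7, 0.152, 0.149, 0, 0, 0, 0]]]'

```text
clock: 16.4
position: [0.4839, -0.0781, 0.1752]
tool_rot: [3.141, -0.0, 2.573]
force: [0.4, -1.5, 0.3]
grip_width: 0.0599
finger_force: 0.0
```

Call:
move_arm --moves '[[[0.7, 0, 0, 0, 0, 0, 0], [0.7, 0, 0, 0, 0, 0, 0], [0.7, 0, 0, 0, 0, 0, 0]]]'

```text
clock: 16.7
position: [0.4852, -0.0829, 0.1747]
tool_rot: [-3.141, -0.0, 2.568]
force: [0.9, -0.9, 0.4]
grip_width: 0.0597
finger_force: 0.0
```

```bash
python3 -c "
from h import *
need([-150,136,13]); im=snap('s10.png'); print(caps(im,285,440,222,290))"
```

```text
t 16.7 lane [-148.4  135.3  155.7] rpy [-3.141 -0.     2.568] F [ 0.9 -0.9  0.4] grip 59.7 0.0 q [ 0.58  0.46 -0.69  1.97  0.4   0.84  0.67]
shift [0.0016 0.0007 0.1427] turn [-0.     -0.     -0.0002]
[([293.8, 224.1], 109), ([297.2, 231.9], 65), ([318.0, 248.4], 67), ([392.2, 253.8], 77), ([405.4, 265.1], 79)]
```

Call:
move_arm --moves '[[[0.7, 0.0015, 0.001, 0.045, 0, 0, 0], [0.7, 0.0015, 0.001, 0.09, 0, 0, 0], [0.7, 0.0015, 0.001, 0.13, 0, 0, 0], [0.7, 0.0015, 0.001, 0.143, 0, 0, 0], [0.7, 0.0015, 0.001, 0.143, 0, 0, 0]]]'

```text
clock: 17.25
position: [0.4837, -0.0802, 0.0308]
tool_rot: [-3.141, -0.002, 2.569]
force: [0.3, 0.4, 1.1]
grip_width: 0.0597
finger_force: 0.0
```

Call:
move_arm --moves '[[[0.3, 0, 0, 0, 0, 0, 0], [0.3, 0, 0, 0, 0, 0, 0], [0.3, 0, 0, 0, 0, 0, 0], [0.3, 0, 0, 0, 0, 0, 0], [0.3, 0, 0, 0, 0, 0, 0]]]'

```text
clock: 17.75
position: [0.4854, -0.0805, 0.0334]
tool_rot: [3.141, 0.003, 2.568]
force: [-1.0, -0.7, 11.5]
grip_width: 0.0367
finger_force: 30.2
```

```bash
python3 -c "
from h import *
need([1,48,110])"
```

```text
t 17.75 lane [-149.4  137.4   14.4] rpy [3.141e+00 3.000e-03 2.568e+00] F [-1.  -0.7 11.5] grip 36.7 30.2 q [ 0.43  0.68 -0.52  2.06  0.64  0.55  0.45]
shift [-0.1507 -0.0893 -0.0952] turn [ 0.0001  0.0004 -0.    ]
```

Call:
move_arm --moves '[[[0.3, 0, 0, -0.05, 0, 0, 0], [0.3, 0, 0, -0.095, 0, 0, 0], [0.3, -0.04, -0.022, -0.095, 0, 0, 0], [0.3, -0.08, -0.045, -0.095, 0, 0, 0], [0.3, -0.12, -0.067, -0.095, 0, 0, 0]]]'

```text
clock: 18.25
position: [0.5497, -0.2038, 0.1287]
tool_rot: [3.142, 0.002, 2.569]
force: [-0.3, 1.7, -1.7]
grip_width: 0.0363
finger_force: 31.3
```

Call:
move_arm --moves '[[[0.3, -0.03, -0.021, 0, 0, 0, 0], [0.3, -0.03, -0.021, 0, 0, 0, 0], [0.3, -0.03, -0.021, 0.02, 0, 0, 0], [0.3, -0.03, -0.021, 0.03, 0, 0, 0], [0.3, -0.03, -0.021, 0.03, 0, 0, 0]]]'

```text
clock: 18.75
position: [0.5621, -0.235, 0.0962]
tool_rot: [-3.141, -0.002, 2.569]
force: [-0.3, -0.6, -2.5]
grip_width: 0.0367
finger_force: 31.2
```

Run:
```python
from h import *
s,R=st(); l=L(s['position']); im=snap('s11.png')
for dz in(-15,-22,-27):
    u=proj("scene",W([0,l[1],l[2]+dz])); c=int(u[0]); print(dz,u.round(1),"from",c-12,[int(v) for v in im[int(round(u[1])),c-12:c+14].min(1)])
```

```text
t 18.75 lane [-1.3 49.2 77.2] rpy [-3.141e+00 -2.000e-03  2.569e+00] F [-0.3 -0.6 -2.5] grip 36.7 31.2 q [ 0.7   0.73 -0.6   1.73  0.52  0.85  0.87]
-15 [378.8 248.3] from 366 [227, 220, 195, 179, 170, 168, 164, 179, 194, 213, 227, 230, 228, 229, 217, 189, 173, 173, 178, 158, 204, 228, 229, 226, 162, 66]
-22 [378.6 250.4] from 366 [225, 227, 228, 226, 222, 204, 176, 180, 206, 221, 227, 231, 231, 231, 217, 187, 191, 193, 179, 171, 185, 201, 142, 60, 39, 26]
-27 [378.5 251.9] from 366 [175, 198, 221, 228, 228, 227, 197, 183, 200, 213, 219, 218, 222, 215, 181, 176, 192, 189, 177, 153, 180, 136, 50, 35, 27, 32]
```

Call:
move_arm --moves '[[[0.3, -0.0025, 0, 0, 0, 0, 0], [0.3, -0.0025, 0, 0.008, 0, 0, 0], [0.3, -0.0025, 0, 0.018, 0, 0, 0], [0.3, -0.0025, 0, 0.024, 0, 0, 0], [0.3, -0.0025, 0, 0.024, 0, 0, 0]]]'

```text
clock: 19.3
position: [0.5643, -0.2364, 0.0715]
tool_rot: [-3.141, -0.002, 2.569]
force: [0.3, -0.2, -1.5]
grip_width: 0.0364
finger_force: 31.2
```

```bash
python3 -c "
from h import *
st()"
```

```text
t 19.3 lane [ 1.3 49.2 52.5] rpy [-3.141e+00 -2.000e-03  2.569e+00] F [ 0.3 -0.2 -1.5] grip 36.4 31.2 q [ 0.68  0.77 -0.58  1.73  0.55  0.82  0.85]
```

Call:
move_arm --moves '[[[0.3, 0, 0, 0.008, 0, 0, 0], [0.3, 0, 0, 0.014, 0, 0, 0], [0.3, 0, 0, 0.017, 0, 0, 0], [0.3, 0, 0, 0.017, 0, 0, 0], [0.52, 0, 0, 0.017, 0, 0, 0]]]'

```text
clock: 19.8
position: [0.565, -0.2366, 0.0557]
tool_rot: [3.142, 0.0, 2.569]
force: [0.5, -0.2, 0.4]
grip_width: 0.0442
finger_force: 0.2
```

Call:
move_arm --moves '[[[0.52, 0, 0, 0, 0, 0, 0], [0.52, 0, 0, 0, 0, 0, 0], [0.52, 0, 0, -0.03, 0, 0, 0], [0.52, 0, 0, -0.08, 0, 0, 0], [0.52, 0, 0, -0.115, 0, 0, 0]]]'

```text
clock: 20.3
position: [0.5652, -0.2366, 0.1733]
tool_rot: [3.141, 0.001, 2.569]
force: [0.4, -0.4, -0.0]
grip_width: 0.0444
finger_force: 0.0
```

Call:
move_arm --moves '[[[0.7, 0.045, 0, 0, 0, 0, 0], [0.7, 0.09, 0.015, 0, 0, 0, 0], [0.7, 0.13, 0.04, 0, 0, 0, 0], [0.7, 0.16, 0.07, 0, 0, 0, 0], [0.7, 0.1625, 0.1, 0, 0, 0, 0]]]'

```text
clock: 20.8
position: [0.4803, -0.0628, 0.1713]
tool_rot: [-3.14, 0.0, 2.57]
force: [1.1, -0.4, 1.1]
grip_width: 0.0596
finger_force: 0.0
```

```bash
python3 -c "
from h import *
need([-161,243,100]); im=snap('s12.png'); print(caps(im,285,440,222,290))
for p in[(265,150),(290,130),(215,130),(235,145)]: print(plane('top',p,.27).round(3),L(plane('top',p,.27)).round(0))"
```

```text
t 20.8 lane [-163.4  149.5  152.3] rpy [-3.14  0.    2.57] F [ 1.1 -0.4  1.1] grip 59.6 0.0 q [ 0.56  0.46 -0.72  1.99  0.41  0.83  0.61]
shift [-0.0025  0.0935  0.0522] turn [-0.0002  0.      0.0002]
[([293.8, 224.1], 110), ([297.2, 231.9], 66), ([380.5, 243.0], 72), ([392.1, 253.9], 75), ([405.4, 265.1], 78)]
[0.662 0.113 0.27 ] [-106.  396.  251.]
[0.722 0.041 0.27 ] [-17. 367. 251.]
[0.727 0.259 0.27 ] [-131.  554.  251.]
[0.68 0.2  0.27] [-139.  479.  251.]
```

View pics/s12.png

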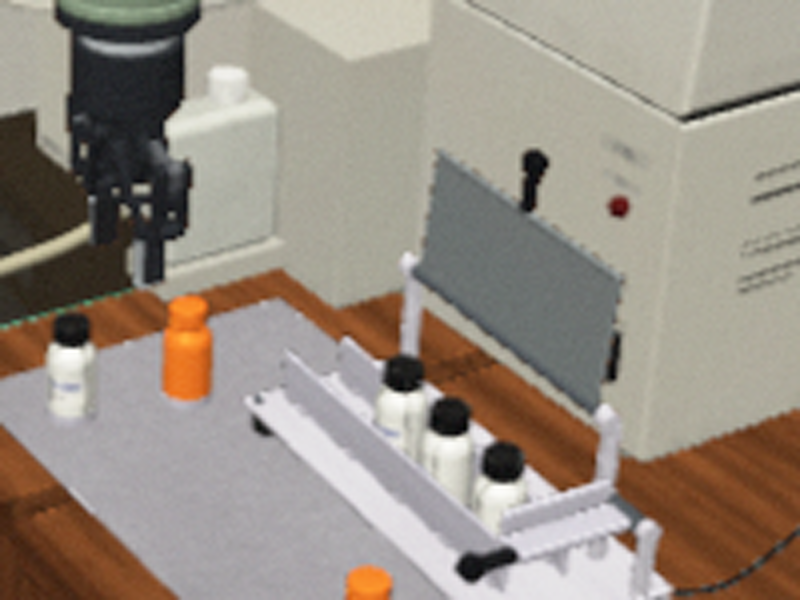

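Three bottles stand in the lane (caps (403,370), (450,413), (502,460)). The last is unmoved at (70,327), so I'll fetch it.

Call:
move_arm --moves '[[[0.7, 0, 0.045, 0, 0, 0, 0], [0.7, 0, 0.0935, 0, 0, 0, 0], [0.7, 0, 0.0935, 0, 0, 0, 0], [0.7, 0, 0.0935, 0.03, 0, 0, 0], [0.7, 0, 0.0935, 0.05, 0, 0, 0]]]'

```text
clock: 21.35
position: [0.5331, 0.014, 0.1197]
tool_rot: [-3.141, 0.0, 2.57]
force: [0.6, 0.7, -0.7]
grip_width: 0.0596
finger_force: 0.0
```

Call:
move_arm --moves '[[[0.7, 0, 0, 0, 0, 0, 0], [0.7, 0, 0, 0, 0, 0, 0]]]'

```text
clock: 21.55
position: [0.5333, 0.014, 0.1212]
tool_rot: [3.141, -0.0, 2.569]
force: [0.8, 0.1, 0.9]
grip_width: 0.0596
finger_force: 0.0
```

```bash
python3 -c "
from h import *
need([-161,244,14])"
```

```text
t 21.55 lane [-160.5  242.8  102.2] rpy [ 3.141 -0.     2.569] F [0.8 0.1 0.9] grip 59.6 0.0 q [ 0.34  0.6  -0.66  1.91  0.51  0.8   0.4 ]
shift [0.0005 0.0012 0.0882] turn [ 0.     -0.      0.0001]
```

Call:
move_arm --moves '[[[0.7, 0.0005, 0.001, 0.04, 0, 0, 0], [0.7, 0.0005, 0.001, 0.075, 0, 0, 0], [0.7, 0.0005, 0.001, 0.088, 0, 0, 0], [0.7, 0.0005, 0.001, 0.088, 0, 0, 0], [0.3, 0.0005, 0.001, 0.088, 0, 0, 0]]]'

```text
clock: 22.05
position: [0.5342, 0.0153, 0.0344]
tool_rot: [3.141, 0.001, 2.569]
force: [0.5, 0.5, -0.0]
grip_width: 0.0464
finger_force: 0.0
```

Call:
move_arm --moves '[[[0.3, 0, 0, 0, 0, 0, 0], [0.3, 0, 0, 0, 0, 0, 0], [0.3, 0, 0, 0, 0, 0, 0], [0.3, 0, 0, 0, 0, 0, 0], [0.3, 0, 0, 0, 0, 0, 0]]]'

```text
clock: 22.55
position: [0.5343, 0.0151, 0.0345]
tool_rot: [3.14, 0.002, 2.569]
force: [-1.6, 0.6, 11.2]
grip_width: 0.0367
finger_force: 32.2
```

```bash
python3 -c "
from h import *
need([1.5,110,110])"
```

```text
t 22.55 lane [-160.2  244.3   15.5] rpy [3.140e+00 2.000e-03 2.569e+00] F [-1.6  0.6 11.2] grip 36.7 32.2 q [ 0.26  0.73 -0.55  1.95  0.64  0.63  0.29]
shift [-0.1619 -0.1342 -0.0943] turn [0.0002 0.0004 0.    ]
```

Call:
move_arm --moves '[[[0.3, 0, 0, -0.05, 0, 0, 0], [0.3, 0, 0, -0.1, 0, 0, 0], [0.3, 0, -0.045, -0.1, 0, 0, 0], [0.3, -0.015, -0.09, -0.1, 0, 0, 0], [0.3, -0.05, -0.12, -0.1, 0, 0, 0]]]'

```text
clock: 23.05
position: [0.5081, -0.1147, 0.1344]
tool_rot: [-3.14, 0.001, 2.57]
force: [2.0, -0.6, -1.6]
grip_width: 0.0363
finger_force: 31.8
```

Call:
move_arm --moves '[[[0.3, -0.045, -0.014, 0, 0, 0, 0], [0.3, -0.09, -0.014, 0, 0, 0, 0], [0.3, -0.112, -0.014, 0, 0, 0, 0], [0.3, -0.112, -0.014, 0.02, 0, 0, 0], [0.3, -0.112, -0.014, 0.038, 0, 0, 0]]]'

```text
clock: 23.55
position: [0.5971, -0.1857, 0.0949]
tool_rot: [3.141, 0.001, 2.568]
force: [-0.5, 0.6, -2.6]
grip_width: 0.0363
finger_force: 31.9
```

Call:
move_arm --moves '[[[0.3, 0, 0, 0, 0, 0, 0], [0.3, 0, 0, 0, 0, 0, 0]]]'

```text
clock: 23.75
position: [0.5965, -0.1849, 0.0952]
tool_rot: [-3.142, -0.0, 2.57]
force: [-1.2, 0.2, -0.2]
grip_width: 0.0361
finger_force: 31.8
```

Run:
```python
from h import *
s,R=st(); l=L(s['position']); im=snap('s13.png')
for dz in(-12,-15,-22,-27):
    u=proj("scene",W([0,l[1],l[2]+dz])); c=int(u[0]); print(dz,u.round(1),"from",c-12,[int(v) for v in im[int(round(u[1])),c-12:c+14].min(1)])
print(caps(im,285,440,222,290))
```

```text
t 23.75 lane [  0.5 109.9  76.2] rpy [-3.142 -0.     2.57 ] F [-1.2  0.2 -0.2] grip 36.1 31.8 q [ 0.61  0.75 -0.61  1.68  0.54  0.88  0.77]
-12 [367.2 237.8] from 355 [170, 167, 166, 165, 165, 167, 164, 179, 162, 187, 218, 224, 218, 217, 212, 199, 185, 174, 158, 134, 85, 44, 47, 47, 59, 96]
-15 [367.2 238.7] from 355 [169, 170, 166, 167, 164, 167, 152, 168, 169, 184, 202, 203, 217, 225, 226, 222, 210, 186, 154, 126, 77, 35, 36, 37, 34, 42]
-22 [367.  240.8] from 355 [202, 187, 170, 171, 166, 166, 169, 181, 191, 207, 219, 224, 228, 228, 225, 221, 209, 170, 150, 160, 152, 95, 33, 22, 28, 28]
-27 [366.9 242.3] from 354 [161, 181, 204, 197, 175, 171, 170, 160, 173, 190, 209, 214, 220, 223, 222, 218, 211, 202, 160, 147, 162, 142, 79, 33, 43, 39]
[([293.8, 224.1], 110), ([373.5, 226.4], 141), ([380.5, 243.0], 72), ([392.1, 253.9], 75), ([405.4, 265.1], 79)]
```

Call:
move_arm --moves '[[[0.3, -0.0015, 0, 0, 0, 0, 0], [0.3, -0.0015, 0, 0.008, 0, 0, 0], [0.3, -0.0015, 0, 0.018, 0, 0, 0], [0.3, -0.0015, 0, 0.024, 0, 0, 0], [0.3, -0.0015, 0, 0.024, 0, 0, 0]]]'

```text
clock: 24.3
position: [0.5974, -0.1859, 0.0695]
tool_rot: [-3.141, -0.002, 2.569]
force: [-0.7, -0.4, -1.5]
grip_width: 0.0363
finger_force: 31.8
```

```bash
python3 -c "
from h import *
st()"
```

```text
t 24.3 lane [  1.8 109.6  50.5] rpy [-3.141e+00 -2.000e-03  2.569e+00] F [-0.7 -0.4 -1.5] grip 36.3 31.8 q [ 0.6   0.79 -0.6   1.69  0.56  0.84  0.75]
```

Call:
move_arm --moves '[[[0.3, 0, 0, 0.007, 0, 0, 0], [0.3, 0, 0, 0.012, 0, 0, 0], [0.3, 0, 0, 0.0135, 0, 0, 0], [0.3, 0, 0, 0.0135, 0, 0, 0], [0.52, 0, 0, 0.0135, 0, 0, 0]]]'

```text
clock: 24.8
position: [0.599, -0.1857, 0.0579]
tool_rot: [3.14, 0.001, 2.57]
force: [1.4, 2.2, 8.0]
grip_width: 0.0444
finger_force: 3.5
```

Call:
move_arm --moves '[[[0.52, 0, 0, 0, 0, 0, 0], [0.52, 0, 0, 0, 0, 0, 0], [0.52, 0, 0, -0.03, 0, 0, 0], [0.52, 0, 0, -0.075, 0, 0, 0], [0.52, 0, 0, -0.085, 0, 0, 0]]]'

```text
clock: 25.3
position: [0.6, -0.1861, 0.1465]
tool_rot: [3.14, 0.005, 2.569]
force: [-0.1, -0.3, 0.9]
grip_width: 0.0442
finger_force: 0.0
```

Call:
move_arm --moves '[[[0, 0.002, 0.03, 0, 0, 0, 0], [0, 0.002, 0.055, 0, 0, 0, 0], [0, 0.002, 0.055, 0, 0, 0, 0], [0, 0.002, 0.055, 0, 0, 0, 0], [0, 0.002, 0.055, 0, 0, 0, 0]]]'

```text
clock: 25.8
position: [0.6258, -0.1397, 0.142]
tool_rot: [-3.141, -0.0, 2.568]
force: [-0.3, -0.2, 1.0]
grip_width: 0.0001
finger_force: 0.0
```

```bash
python3 -c "
from h import *
need([0,165,24]); im=snap('s14.png'); print(caps(im,285,440,222,290))"
```

```text
t 25.8 lane [  0.6 163.8 123. ] rpy [-3.141 -0.     2.568] F [-0.3 -0.2  1. ] grip 0.1 0.0 q [ 0.54  0.72 -0.64  1.61  0.5   0.98  0.73]
shift [0.0006 0.0013 0.099 ] turn [-0.0001 -0.     -0.0001]
[([293.8, 224.1], 109), ([369.3, 233.0], 73), ([380.6, 242.9], 73), ([392.0, 253.9], 78), ([405.4, 265.1], 78)]
```

View pics/s14.png

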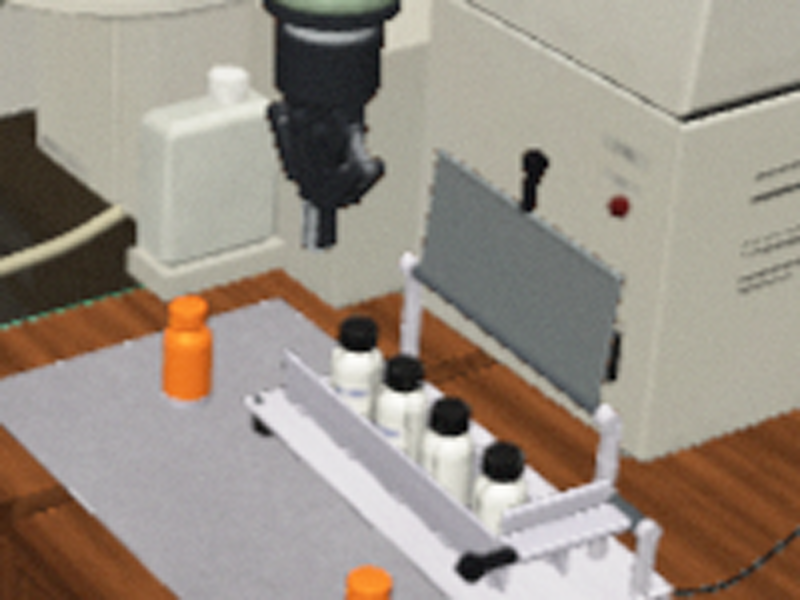

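All four stand in the lane (caps (357,333), (403,372), (449,415), (502,461)), and the shut gripper is behind the row. The knuckles bulge along the closing axis, so I'll turn 90° to push low without touching the caps.

Call:
move_arm --moves '[[[0, 0, 0, 0, 0, 0, 0.023], [0, 0, 0, 0, 0, 0, 0.046], [0, 0, 0, 0, 0, 0, 0.07], [0, 0, 0, 0, 0, 0, 0.093], [0, 0, 0, 0, 0, 0, 0.117]]]'

```text
clock: 26.35
position: [0.6259, -0.1398, 0.1423]
tool_rot: [-3.142, 0.0, 1.827]
force: [-0.5, 0.1, -0.7]
grip_width: 0.0
finger_force: 0.0
```

Call:
move_arm --moves '[[[0, 0, 0, 0, 0, 0, 0.023], [0, 0, 0, 0, 0, 0, 0.046], [0, 0, 0, 0, 0, 0, 0.07], [0, 0, 0, 0, 0, 0, 0.093], [0, 0, 0, 0, 0, 0, 0.117]]]'

```text
clock: 26.85
position: [0.6259, -0.1397, 0.1423]
tool_rot: [3.141, 0.0, 1.093]
force: [-1.0, 1.3, -0.5]
grip_width: -0.0001
finger_force: 0.0
```

Call:
move_arm --moves '[[[0, 0, 0, 0, 0, 0, 0.016], [0, 0, 0, 0, 0, 0, 0.016], [0, 0, 0, 0, 0, 0, 0.016]]]'

```text
clock: 27.15
position: [0.626, -0.1392, 0.1423]
tool_rot: [3.142, 0.0, 1.003]
force: [-0.3, 0.6, 0.3]
grip_width: -0.0002
finger_force: 0.0
```

```bash
python3 -c "
from h import *
need([0.5,165,25],th+np.pi/2)"
```

```text
t 27.15 lane [  0.5 164.3 123.3] rpy [3.142 0.    1.003] F [-0.3  0.6  0.3] grip -0.2 0.0 q [ 0.3   0.65 -0.26  1.62  0.2   0.89 -0.61]
shift [ 0.0007 -0.      0.0983] turn [0.     0.     0.0008]
```

Call:
move_arm --moves '[[[0, 0, 0, 0.04, 0, 0, 0.001], [0, 0, 0, 0.07, 0, 0, 0.001], [0, 0, 0, 0.09, 0, 0, 0.001], [0, 0, 0, 0.098, 0, 0, 0.001], [0, 0, 0, 0.098, 0, 0, 0.001]]]'

```text
clock: 27.65
position: [0.6257, -0.1389, 0.0436]
tool_rot: [-3.14, 0.0, 0.995]
force: [0.3, 0.6, 0.8]
grip_width: -0.0002
finger_force: 0.0
```

Call:
move_arm --moves '[[[0, -0.008, 0, 0, 0, 0, 0], [0, -0.016, 0, 0, 0, 0, 0], [0, -0.024, 0, 0, 0, 0, 0], [0, -0.032, 0, 0, 0, 0, 0], [0, -0.04, 0, 0, 0, 0, 0]]]'

```text
clock: 28.15
position: [0.6043, -0.173, 0.0448]
tool_rot: [3.141, -0.0, 0.993]
force: [1.2, 1.3, 1.0]
grip_width: 0.0002
finger_force: 0.6
```

```bash
python3 -c "
from h import *
s,R=st(); print(RL.T@s['force'][:2]); im=snap('s15.png'); print(caps(im,285,440,222,290))"
```

```text
t 28.15 lane [  0.6 124.2  25.8] rpy [ 3.141 -0.     0.993] F [1.2 1.3 1. ] grip 0.2 0.6 q [ 0.34  0.77 -0.23  1.7   0.25  0.7  -0.6 ]
[0.30200473 1.71998487]
[([293.8, 224.2], 111), ([368.7, 232.1], 510), ([392.1, 253.9], 75), ([405.4, 265.1], 78)]
```

Call:
move_arm --moves '[[[0, -0.007, 0, 0, 0, 0, 0], [0, -0.014, 0, 0, 0, 0, 0], [0, -0.021, 0, 0, 0, 0, 0], [0, -0.028, 0, 0, 0, 0, 0], [0, -0.035, 0, 0, 0, 0, 0]]]'

```text
clock: 28.7
position: [0.585, -0.2021, 0.0443]
tool_rot: [-3.142, -0.0, 0.994]
force: [1.9, 3.5, -0.4]
grip_width: -0.0
finger_force: 1.4
```

Call:
move_arm --moves '[[[0, -0.007, 0, 0, 0, 0, 0], [0, -0.014, 0, 0, 0, 0, 0], [0, -0.021, 0, 0, 0, 0, 0], [0, -0.028, 0, 0, 0, 0, 0], [0, -0.035, 0, 0, 0, 0, 0]]]'

```text
clock: 29.2
position: [0.5659, -0.2313, 0.0443]
tool_rot: [-3.142, -0.0, 0.994]
force: [2.3, 3.2, -0.4]
grip_width: 0.0
finger_force: 1.4
```

```bash
python3 -c "
from h import *
s,R=st(); print(RL.T@s['force'][:2]); im=snap('s16.png'); print(caps(im,285,440,222,290))"
```

```text
t 29.2 lane [-0.1 54.3 25.3] rpy [-3.142 -0.     0.994] F [ 2.3  3.2 -0.4] grip 0.0 1.4 q [ 0.45  0.75 -0.24  1.75  0.26  0.67 -0.51]
[0.19145857 3.89014863]
[([293.8, 224.1], 109), ([385.3, 241.6], 1033)]
```

Call:
move_arm --moves '[[[0, -0.004, 0, 0, 0, 0, 0], [0, -0.007, 0, 0, 0, 0, 0], [0, -0.01, 0, 0, 0, 0, 0], [0, -0.01, 0, 0, 0, 0, 0]]]'

```text
clock: 29.65
position: [0.5604, -0.2398, 0.0442]
tool_rot: [-3.141, 0.0, 0.993]
force: [-0.2, 1.3, -0.3]
grip_width: 0.0001
finger_force: 0.3
```

Call:
move_arm --moves '[[[0, -0.001, 0, 0, 0, 0, 0], [0, -0.002, 0, 0, 0, 0, 0], [0, -0.003, 0, 0, 0, 0, 0], [0, -0.003, 0, 0, 0, 0, 0]]]'

```text
clock: 30.05
position: [0.5598, -0.2408, 0.0444]
tool_rot: [3.141, -0.001, 0.995]
force: [5.0, 7.1, -1.8]
grip_width: -0.0
finger_force: 2.6
```

```bash
python3 -c "
from h import *
s,R=st(); print(RL.T@s['force'][:2])"
```

```text
t 30.05 lane [-0.1 43.1 25.4] rpy [ 3.141e+00 -1.000e-03  9.950e-01] F [ 5.   7.1 -1.8] grip -0.0 2.6 q [ 0.47  0.75 -0.24  1.76  0.26  0.67 -0.49]
[0.33469919 8.67220988]
```

Call:
move_arm --moves '[[[0, -0.001, 0, 0, 0, 0, 0], [0, -0.002, 0, 0, 0, 0, 0], [0, -0.002, 0, 0, 0, 0, 0], [0, -0.002, 0, 0, 0, 0, 0]]]'

```text
clock: 30.45
position: [0.5596, -0.2411, 0.0444]
tool_rot: [3.141, -0.003, 0.996]
force: [8.3, 13.3, -3.1]
grip_width: -0.0
finger_force: 4.8
```

```bash
python3 -c "
from h import *
s,R=st(); print(RL.T@s['force'][:2])"
```

```text
t 30.45 lane [-0.  42.7 25.4] rpy [ 3.141e+00 -3.000e-03  9.960e-01] F [ 8.3 13.3 -3.1] grip -0.0 4.8 q [ 0.47  0.75 -0.24  1.76  0.26  0.66 -0.48]
[-0.21128982 15.68253355]
```

Row seated (15 N at the expected position). I'll back off, lift, and check the row.

Call:
move_arm --moves '[[[0, 0.01, 0, 0, 0, 0, 0], [0, 0.04, 0, 0, 0, 0, 0], [0, 0.08, 0, 0, 0, 0, 0], [0, 0.09, 0, -0.03, 0, 0, 0], [0, 0.09, 0, -0.08, 0, 0, 0]]]'

```text
clock: 30.95
position: [0.6064, -0.1651, 0.1226]
tool_rot: [-3.136, 0.001, 0.997]
force: [0.3, -0.1, 0.8]
grip_width: 0.0
finger_force: 0.0
```

Call:
move_arm --moves '[[[0.4, -0.01, -0.02, -0.05, 0, 0, -0.023], [0.4, -0.03, -0.05, -0.1, 0, 0, -0.046], [0.4, -0.03, -0.08, -0.15, 0, 0, -0.07], [0.4, -0.03, -0.08, -0.17, 0, 0, -0.093], [0.4, -0.03, -0.08, -0.17, 0, 0, -0.117]]]'

```text
clock: 31.45
position: [0.5242, -0.1495, 0.2998]
tool_rot: [3.136, 0.004, 1.734]
force: [0.7, 0.4, -1.6]
grip_width: 0.0344
finger_force: 0.0
```

```bash
python3 -c "
from h import *
st(); im=snap('s17.png'); print(caps(im,285,440,222,290))
for i in range(4): print(proj('scene',W([0,-98.5+37*i,79])).round(1))
need([87,28,275])"
```

```text
t 31.45 lane [-79.5 100.4 280.8] rpy [3.136 0.004 1.734] F [ 0.7  0.4 -1.6] grip 34.4 0.0 q [ 0.55  0.35 -0.5   1.71  0.19  1.11  0.15]
[([293.8, 224.2], 112), ([398.4, 259.4], 325)]
[410.4 269.3]
[402.2 262.4]
[394.2 255.8]
[386.6 249.3]
t 31.5 lane [-79.5 100.  278.1] rpy [3.138e+00 3.000e-03 1.744e+00] F [ 0.   0.6 -1.5] grip 34.4 0.0 q [ 0.55  0.36 -0.5   1.72  0.19  1.11  0.16]
shift [-0.1658  0.0734  0.0039] turn [ 0.0003  0.0007 -0.1313]
```

View pics/s17.png

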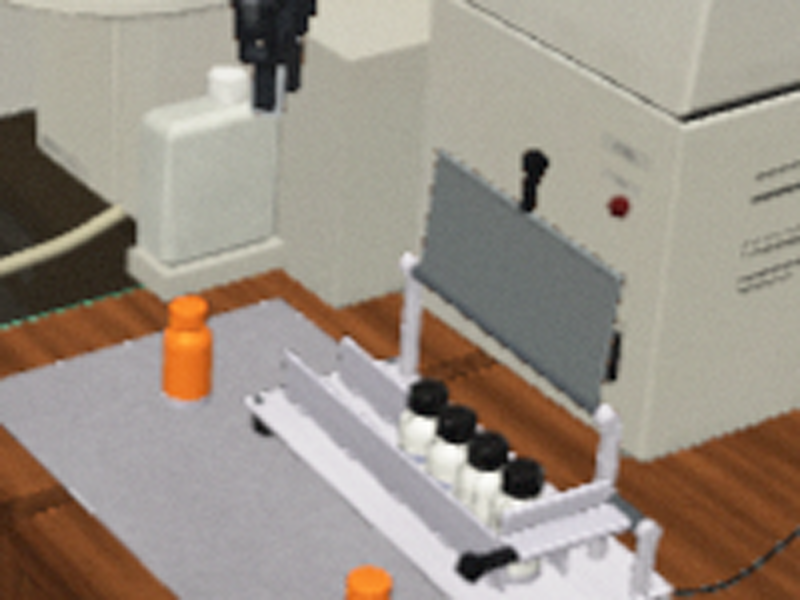

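The four bottles form one closed upright row against the stop, with caps (428,395) to (522,477), matching the prediction. Next, the cover.

Call:
move_arm --moves '[[[0.5, -0.035, 0.015, 0, 0, 0, -0.023], [0.5, -0.07, 0.03, 0, 0, 0, -0.046], [0.5, -0.105, 0.045, 0, 0, 0, -0.07], [0.5, -0.14, 0.06, 0, 0, 0, -0.093], [0.5, -0.166, 0.073, 0, 0, 0, -0.117]]]'

```text
clock: 32.0
position: [0.6219, -0.3047, 0.2928]
tool_rot: [-3.14, -0.002, 2.463]
force: [0.3, 0.7, -0.1]
grip_width: 0.0433
finger_force: 0.0
```

Call:
move_arm --moves '[[[0.5, 0, 0, 0, 0, 0, -0.014], [0.5, 0, 0, 0, 0, 0, -0.014], [0.5, 0, 0, 0, 0, 0, -0.014], [0.5, 0, 0, 0, 0, 0, -0.014]]]'

```text
clock: 32.4
position: [0.6216, -0.3016, 0.2943]
tool_rot: [-3.141, -0.0, 2.548]
force: [-0.2, -0.2, 1.0]
grip_width: 0.0431
finger_force: 0.0
```

```bash
python3 -c "
from h import *
need([87,28,216])"
```

```text
t 32.4 lane [ 84.9  25.5 275.3] rpy [-3.141 -0.     2.548] F [-0.2 -0.2  1. ] grip 43.1 0.0 q [ 0.71  0.64 -0.6   1.3   0.36  1.3   1.09]
shift [-0.0021  0.0026  0.0593] turn [-0.0001 -0.     -0.0033]
```

Call:
move_arm --moves '[[[0.5, -0.002, 0.0025, 0, 0, 0, -0.0033], [0.5, -0.002, 0.0025, 0.03, 0, 0, -0.0033], [0.5, -0.002, 0.0025, 0.058, 0, 0, -0.0033], [0.5, -0.002, 0.0025, 0.058, 0, 0, -0.0033], [0, -0.002, 0.0025, 0.058, 0, 0, -0.0033]]]' --force 60

```text
clock: 32.9
position: [0.6251, -0.301, 0.2371]
tool_rot: [3.142, 0.0, 2.571]
force: [0.0, 0.6, 1.1]
grip_width: 0.0295
finger_force: 0.0
```

Call:
move_arm --moves '[[[0, 0, 0, 0, 0, 0, 0], [0, 0, 0, 0, 0, 0, 0], [0, 0, 0, 0, 0, 0, 0], [0, 0, 0, 0, 0, 0, 0]]]'

```text
clock: 33.3
position: [0.6255, -0.3014, 0.2383]
tool_rot: [3.141, 0.003, 2.571]
force: [-1.0, 0.2, 7.1]
grip_width: 0.0105
finger_force: 59.5
```

```bash
python3 -c "
from h import *
s,R=st(); print(RL.T@s['force'][:2])"
```

```text
t 33.3 lane [ 88.   27.8 219.3] rpy [3.141e+00 3.000e-03 2.571e+00] F [-1.   0.2  7.1] grip 10.5 59.5 q [ 0.71  0.69 -0.59  1.37  0.39  1.2   1.08]
[-0.89780117 -0.37271833]
```

Call:
move_arm --moves '[[[0, 0.02, 0, -0.001, 0, 0, 0], [0, 0.04, 0, 0.001, 0, 0, 0], [0, 0.0595, 0, 0.0055, 0, 0, 0], [0, 0.078, 0, 0.0135, 0, 0, 0], [0, 0.095, 0, 0.024, 0, 0, 0]]]'

```text
clock: 33.8
position: [0.5457, -0.2498, 0.2145]
tool_rot: [3.141, 0.005, 2.571]
force: [4.2, -0.8, 5.4]
grip_width: 0.0105
finger_force: 62.8
```

Call:
move_arm --moves '[[[0, 0.008, 0, 0.006, 0, 0, 0], [0, 0.017, 0, 0.014, 0, 0, 0], [0, 0.017, 0, 0.014, 0, 0, 0], [0, 0.017, 0, 0.014, 0, 0, 0]]]'

```text
clock: 34.2
position: [0.5308, -0.24, 0.1997]
tool_rot: [3.141, 0.001, 2.571]
force: [-5.8, 4.9, 9.1]
grip_width: 0.0106
finger_force: 64.7
```

```bash
python3 -c "
from h import *
s,R=st(); print(RL.T@s['force'][:2]); need([-24.5,28,181])"
```

```text
t 34.2 lane [-24.8  28.  180.7] rpy [3.141e+00 1.000e-03 2.571e+00] F [-5.8  4.9  9.1] grip 10.6 64.7 q [ 0.76  0.55 -0.62  1.73  0.38  0.99  0.99]
[-7.56319983  0.96350898]
t 34.2 lane [-24.8  28.  180.7] rpy [3.141e+00 1.000e-03 2.571e+00] F [-5.8  4.9  9.1] grip 10.6 64.7 q [ 0.76  0.55 -0.62  1.73  0.38  0.99  0.99]
shift [-0.0003  0.     -0.0003] turn [0.     0.0002 0.0005]
```

Release, withdraw and check the angle by triangulating the tab.

Call:
move_arm --moves '[[[0.4, 0, 0, 0, 0, 0, 0], [0.4, 0, 0, 0, 0, 0, 0], [0.4, 0, 0, 0, 0, 0, 0], [0.4, 0, 0, -0.03, 0, 0, 0], [0.4, 0, 0, -0.07, 0, 0, 0]]]'

```text
clock: 34.7
position: [0.5298, -0.2405, 0.2679]
tool_rot: [-3.141, -0.003, 2.571]
force: [-0.4, -1.2, -0.2]
grip_width: 0.0342
finger_force: 0.0
```

Call:
move_arm --moves '[[[0.4, 0.03, -0.03, -0.03, 0, 0, 0], [0.4, 0.06, -0.07, -0.05, 0, 0, 0], [0.4, 0.09, -0.11, -0.05, 0, 0, 0], [0.4, 0.11, -0.15, -0.05, 0, 0, 0], [0.4, 0.13, -0.19, -0.05, 0, 0, 0]]]'

```text
clock: 35.2
position: [0.3163, -0.3312, 0.3188]
tool_rot: [-3.141, 0.001, 2.57]
force: [0.5, -0.5, 0.2]
grip_width: 0.0345
finger_force: 0.0
```

Call:
move_arm --moves '[[[0.4, 0, -0.04, 0, 0, 0, 0], [0.4, 0, -0.08, 0, 0, 0, 0], [0.4, 0, -0.12, 0, 0, 0, 0], [0.4, 0, -0.16, 0, 0, 0, 0], [0.4, 0, -0.16, 0, 0, 0, 0]]]'

```text
clock: 35.7
position: [0.2285, -0.4686, 0.3178]
tool_rot: [-3.141, -0.001, 2.565]
force: [0.8, 0.7, -0.6]
grip_width: 0.0341
finger_force: 0.0
```

Run:
```python
from h import *
st(); A=snap('s18.png'); B=snap('t18.png',"top",(145,285,275,465))
for a in(.785-.14,.785,.785+.14):
    X=W([68-134*np.cos(a)+1,29,100+134*np.sin(a)]); print(a,proj("scene",X).round(1),proj("top",X).round(1))
print(caps(A,360,420,180,280),caps(B,355,410,170,240))
```

```text
t 35.7 lane [-154.9 -328.   298.8] rpy [-3.141e+00 -1.000e-03  2.565e+00] F [ 0.8  0.7 -0.6] grip 34.1 0.0 q [ 1.42  0.31 -0.53  1.74  0.17  1.14  1.83]
0.645 [373.8 217.3] [384.3 201.2]
0.785 [378.  211.6] [386.9 196.5]
0.925 [382.8 206.3] [389.8 191.4]
[([414.9, 211.4], 485), ([381.4, 213.7], 50), ([398.4, 259.4], 318)] [([389.0, 198.4], 63), ([400.0, 207.1], 40)]
```

Run:
```python
from h import *
A=cv2.imread("pics/full_s18.png").max(2); B=cv2.imread("pics/full_t18.png").max(2)
print("scene cols 373-388"); [print(r,A[r,373:389].tolist()) for r in range(204,222)]
print("top cols 380-397"); [print(r,B[r,380:398].tolist()) for r in range(188,210)]
```

```text
scene cols 373-388
204 [177, 179, 175, 177, 173, 173, 177, 175, 174, 173, 177, 181, 188, 184, 183, 181]
205 [167, 176, 172, 175, 174, 177, 173, 175, 175, 174, 173, 178, 185, 185, 185, 182]
206 [154, 169, 174, 173, 174, 174, 174, 176, 173, 178, 174, 180, 181, 185, 186, 184]
207 [153, 154, 169, 173, 175, 174, 174, 175, 176, 175, 174, 181, 187, 184, 187, 184]
208 [137, 148, 157, 157, 137, 111, 101, 102, 149, 173, 174, 182, 185, 185, 184, 185]
209 [160, 162, 153, 118, 67, 35, 31, 26, 79, 149, 175, 181, 186, 184, 183, 184]
210 [175, 172, 139, 80, 30, 25, 32, 24, 26, 80, 151, 182, 185, 181, 181, 183]
211 [177, 173, 161, 97, 26, 34, 27, 26, 22, 17, 136, 185, 182, 184, 184, 184]
212 [170, 175, 175, 114, 24, 22, 23, 21, 27, 20, 134, 181, 187, 185, 186, 185]
213 [172, 178, 176, 123, 41, 22, 24, 22, 22, 22, 82, 161, 184, 184, 184, 185]
214 [175, 176, 174, 162, 143, 91, 22, 23, 23, 17, 31, 82, 156, 181, 183, 185]
215 [173, 176, 175, 175, 176, 158, 129, 115, 78, 29, 24, 24, 80, 156, 182, 183]
216 [174, 175, 176, 173, 176, 176, 168, 181, 154, 81, 27, 22, 26, 80, 157, 182]
217 [175, 175, 175, 176, 
[... 1658 characters left out ...]
29, 98, 66, 53, 51, 52, 48, 53, 75, 110, 133, 137, 129]
203 [182, 181, 169, 151, 138, 138, 118, 79, 58, 48, 46, 52, 60, 89, 128, 149, 148, 134]
204 [180, 177, 163, 140, 133, 144, 139, 109, 79, 67, 63, 70, 83, 110, 135, 149, 140, 119]
205 [177, 172, 155, 129, 130, 146, 149, 141, 121, 114, 118, 120, 131, 137, 138, 131, 118, 93]
206 [170, 163, 148, 122, 122, 141, 151, 153, 154, 160, 168, 166, 160, 153, 136, 117, 96, 66]
207 [150, 155, 147, 136, 131, 134, 147, 154, 165, 176, 176, 175, 161, 142, 126, 110, 81, 59]
208 [135, 142, 142, 150, 147, 136, 134, 142, 155, 162, 160, 155, 136, 120, 118, 115, 84, 58]
209 [134, 130, 138, 145, 152, 143, 137, 140, 144, 144, 143, 133, 124, 117, 125, 126, 104, 63]
```

The tab head is at scene (379.4,211.4), against a prediction of (378+1,211.6) for 45°. The row's caps haven't moved and the arm is clear.

```bash
python3 -c "
from workcell import bot
print(bot.job_done())"
```

```text
the job is handed in; nothing more can be done
None
```

The job is handed in at about 36 s of the 210 s allowed. The stop is down, all four bottles stand in a closed row against it, and the cover is at about 45 degrees by the final camera check. I avoided the bystanders but did not re-measure them, and no verdict came back.

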